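Open the finds tub and drop in its divider

TASK

Get the grey finds tub ready for sorting flakes: tip its loose blue lid up by the pull lip, lift it off and lay it right way up on the black foam mat without letting it drop. Then lower the ochre-yellow divider into the open tub, never letting it fall in, so that all five cross vanes sit in their wall slots and it stands fully home on the floor. Leave the hand axe, the cobble and the glass jar where they are.

Things in the scene. Friction and masses are not known exactly. Their poses are not given: they have to be found in the camera images.
- tub: grey open tub, 180 x 136 x 90 mm, fixed to the table on a non-slip sheet. Origin: centre of its underside; x along its length, y across. The lid's pull lip is over the -x end, which faces the robot's left (20 deg either way). Walls 4 mm; round the outside of the rim a bead 3 mm wide, 6 mm high. Inside 172 x 128 mm.
- tub_floor (a point): centre of the tub's inner floor, 4 mm above its origin, axes as the tub's. On each long wall stand 5 pairs of upright guide ribs, faces 56 mm from the middle line, 5 mm thick, from the floor to peaked tops 63 mm above it. The slot in each pair is 7.5 mm wide in x; slot centres at x = -57, -28.5, 0, 28.5, 57 mm.
- lid: loose blue lid on the tub's rim, held by its weight alone (about 110 g). Origin: centre of the plate's underside, 90 mm above the table; x, y, z as the tub's. Plate 188 x 144 x 5 mm with a raised panel on top, 130 x 100 x 3 mm. Below it a ridge, 167 x 123 mm outside, 8 mm deep, sits in the tub's mouth with 2.5 mm play. The plate overhangs the rim bead by 1 mm, but for the lip.
- lid_lip (a point): middle of the lower outer edge of the pull lip, 112 mm from the lid's origin along its -x, level with the plate's underside. The lip is an 18 mm extension of the plate, 116 mm wide, 5 mm thick; from its edge 22 mm free to the wall below it (19 mm at the bead). Too wide to take by its sides: hook a fingertip under it, tool tilted.
- lid_far_edge (a point): middle of the lid's lower far edge, 94 mm from its origin along +x. The lid tips about this end: the ridge there keeps it from sliding towards +x while the lip is raised.
- divider: ochre-yellow one-piece divider (about 180 g) standing on its vanes. Origin: centre of its underside; x along its spine, 118 x 4 x 48 mm. Five cross vanes, each 120 mm wide in y, 4 mm thick, 48 mm high, at x = -57, -28.5, 0, 28.5, 57 mm. Same when turned half round. Seated it stands at the centre of the tub's floor, x along the tub's x either way; play 1.7 mm in x, 4 mm in y.
- divider_grip (a point): on the divider's hand grip, 68 mm above its origin. The grip is a bar 70 mm long in x, 10 mm thick in y, from 48 to 80 mm above the origin; take it across y.
- foam_mat: black foam mat, 240 x 240 x 8 mm, fixed on the table left or right of the tub (the divider stands on the other side). Origin: centre of its underside; x and y along its sides. A lid lying on it right way up rests on its ridge, its origin 16 mm above the table.
- stone_axe: the hand axe: brown pointed stone, 135 x 85 x 42 mm, lying loose beyond the tub; origin at the middle of its underside. To be left alone.
- cobble: rounded brown stone, 105 x 85 x 58 mm, lying loose beyond the tub; origin at the middle of its underside. To be left alone.
- jar: glass jar with a white cap, 66 mm across, 85 mm high, standing loose beyond the tub; origin at the centre of its underside. To be left alone.
There are look-alikes about, which are no part of the job. Leave any red look-alike of the divider alone.

How it is judged:
By the outcome, as a careful person would: the job done as asked, in the order asked, and still so for the second after the job is handed in, with the robot touching nothing.
It also fails if it takes over 72 s, if anything falls off the work surface, if the arm or the gripper's body presses on something with over 40 N, if the wrist force passes 120 N, or if a joint passes its speed limit or range.

ROBOT

A 6-joint arm with a two-finger parallel gripper is mounted at the origin on the work surface. World frame = base frame: x ahead of the robot, y to its left, z up, the work surface at z = 0. Lengths are in m, angles in degrees, forces in N, time in s.
With the tool pointing down it reaches from about 0.25 to 0.725 m from the base axis. Payload 9.7 kg.
Tool frame: the origin (TCP) lies at the very end of the fingers, on their centre line; the grasp point (between the pads) lies 19 mm behind it (bot.grip_point_offset is the z of the grasp point in the tool frame, in m); z points along the fingers, x is the direction in which the jaws open and shut, and the axes are right-handed (so a half turn about z gives the same grasp; the last joint's range is limited). The gripper opens to 85 mm and grips with 20 to 120 N. Pads are 22 mm wide; open, the fingers measure 114 mm over their backs; the gripper's body (76 mm by 85 mm) begins 54 mm behind the grasp point. The pads swing forward as they close: fully open they stand 13 mm farther back than shut.
Start: joints at [73.109, 4.979, 10.078, 95.1, 0, 90], TCP at [0.16, 0.526, 0.231] pointing down, gripper open.
Joint ranges: [-179.16, 179.16], [-48.56, 103.87], [-65.8, 70.77], [-126.05, 130.52], [-82.76, 87.17], [-180, 180]. Speed limits (degrees/s): [127.2, 127.2, 147.25, 180, 180, 180].

INTERFACE

Orientations are given as [roll, pitch, yaw] about the fixed x, y, z axes, in that order (R = Rz(yaw) Ry(pitch) Rx(roll)).
In Python, from workcell import get_obs, viewer, job_done, bot gives the robot as it stands.
- The arm moves only by the shell command python3 -m handwheel 'ROWS' [FORCE]. ROWS is JSON, a list of rows, each a list of 5 numbers: the closure, from 0 (fully open) to 1 (shut), then the shift along the world's x, y, z in m, then the turn about the world's z in degrees. A call has 1 to 5 rows; each row is the pose to reach, as a shift and turn from the pose measured when the call began; what a row does not reach only later rows make up. A row lasts 1/10 s, in which the tool goes at most 50 mm and 8.59 degrees, less where a joint would pass 70% of its speed; a pose out of reach is approached as far as the arm can. A call with a gripper value outside its range is refused whole. The fingers move at their own pace and stop on an object; FORCE is the grip in N (left out, the last holds). Time passes only in rows, so rows that repeat a pose let the fingers close. It gives the time, the measured TCP pose, the force and the opening at its end, in the units of the state.
- get_obs(): the state, without advancing time (a new reading comes with each control period).
- viewer.camera(name): name is "side" or "top"; returns a dict with "color" (480x640x3 uint8, blue, green, red), "K" (3x3 intrinsics, pixels), "origin" and "orientation" of the camera in the world. Camera axes: x right, y down, z forward; pixel columns grow to the right and rows downward; lengths in m; the calibration is good to about 2 mm. A picture is of the moment at which its call begins. There is no depth.
- job_done(): hands the job in, once; it reports no verdict.
The state is a dict: "time": time; "q": joint angles; "qd": joint speeds; "joint_efforts": joint torques, N m; "ee_pos": TCP position; "tcp_rot": TCP orientation; "wrist_force": force on the tool from outside, world axes, zero at the start; "torque": the same for the moment, N m; "opening": finger opening in m.
Only numpy, scipy, OpenCV 4.12 (cv2) and the standard library are available. Lean on these libraries where they do the work, as an engineer would, in place of code of your own. Each camera call takes 0.05 s, during which the arm holds its last target.

## Working session

There is one attempt and no reset: what is moved stays moved. The work goes in short steps, Python scripts to look and compute and a shell command to move; the robot and the scene stay as the last step left them, time stands still between calls to the robot, and variables do not carry over. Pictures are saved under pics/ and viewed, and the job is handed in when it is done.

```bash
ls; mkdir -p pics; python3 - <<'E'
from workcell import get_obs, viewer, bot
import cv2
o=get_obs(); print({k:o[k] for k in ('time','ee_pos','tcp_rot','wrist_force','opening')})
print([a for a in dir(bot) if a[0]!='_'], bot.grip_point_offset)
for n in ('side','top'):
    c=viewer.camera(n); cv2.imwrite(f'pics/{n}0.png',c['color']); print(n,c['K'],c['origin'],c['orientation'])
E
```

```text
pics
{'time': 0.0, 'ee_pos': array([0.15972824, 0.52606215, 0.23058068]), 'tcp_rot': array([-1.79999528e+02,  7.53299904e-02,  7.31105515e+01]), 'wrist_force': array([ 0.51204933, -0.29392992,  1.07713554]), 'opening': 0.08558219446236252}
['PlanningError', 'grip_point_offset'] -0.0187
side [[608.7653772    0.         330.99687162]
 [  0.         608.7653772  242.17420309]
 [  0.           0.           1.        ]] [-0.19537782 -0.82970947  0.92084392] [-127.42780594   -1.07139173  -40.18569137]
top [[464.99010257   0.         320.30975517]
 [  0.         464.99010257 243.47987454]
 [  0.           0.           1.        ]] [0.40876524 0.00400663 0.91744321] [-171.02798182    0.6556622   -89.77037466]
```

View pics/side0.png

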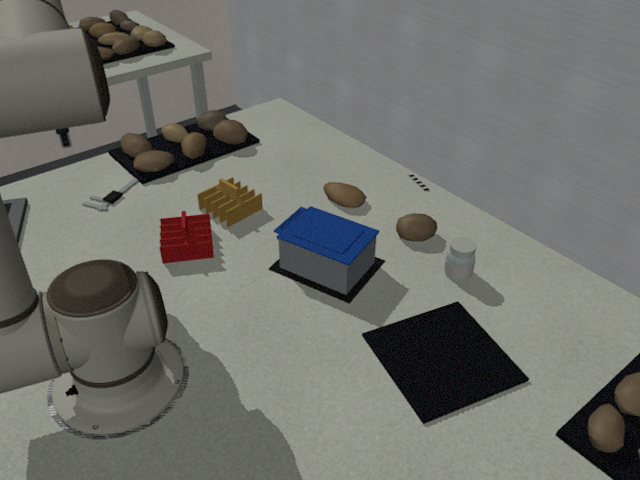

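View pics/top0.png

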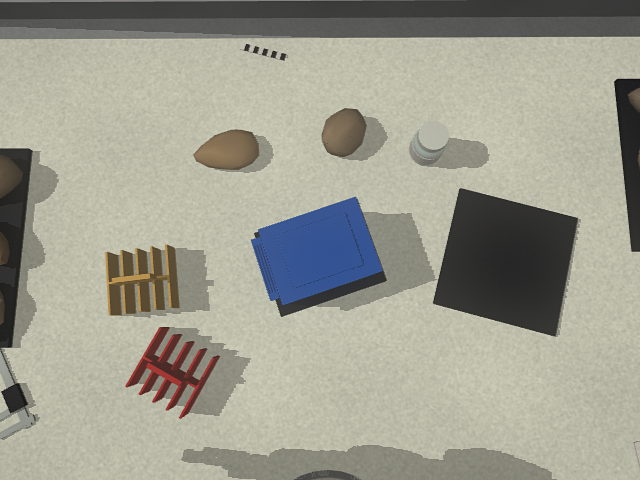

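Top view: the lid's lip (px ~262,270) points to +y, the divider is at left (142,280), the red look-alike at (172,372), and the mat at right (507,262). I'll measure the poses first.

```bash
cat > h.py <<'E'
import numpy as np, cv2
from scipy.spatial.transform import Rotation as R
from workcell import get_obs, viewer
def pix2w(c,uv,z):
    Rm=R.from_euler('xyz',c['orientation'],degrees=True).as_matrix()
    d=Rm@np.linalg.inv(c['K'])@np.array([uv[0],uv[1],1.]); o=np.array(c['origin'])
    return o+d*(z-o[2])/d[2]
def w2pix(c,P):
    Rm=R.from_euler('xyz',c['orientation'],degrees=True).as_matrix()
    p=(np.atleast_2d(P)-np.array(c['origin']))@Rm
    q=p@np.array(c['K']).T
    return q[:,:2]/q[:,2:]
def crop(c,x0,y0,x1,y1,f,name):
    cv2.imwrite('pics/'+name,cv2.resize(c['color'][y0:y1,x0:x1],None,fx=f,fy=f,interpolation=cv2.INTER_CUBIC))
E
python3 - <<'E'
from h import *
c=viewer.camera('top')
crop(c,235,180,405,320,4.5,'lid1.png'); crop(c,80,230,210,330,6,'div1.png')
print(pix2w(c,(0,0),0),pix2w(c,(142,280),.05))
E
```

```text
[1.0935175  0.72094237 0.        ] [0.47567353 0.34834856 0.05      ]
```

View pics/lid1.png

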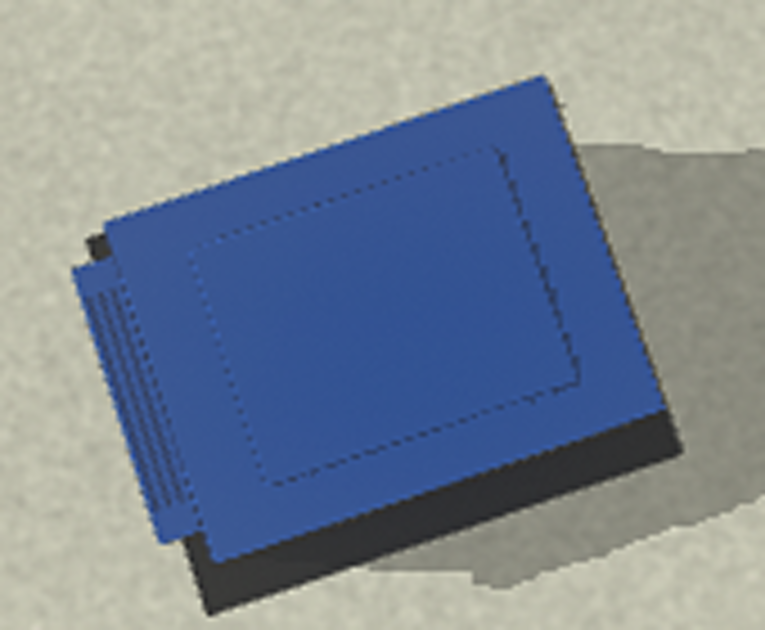

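View pics/div1.png

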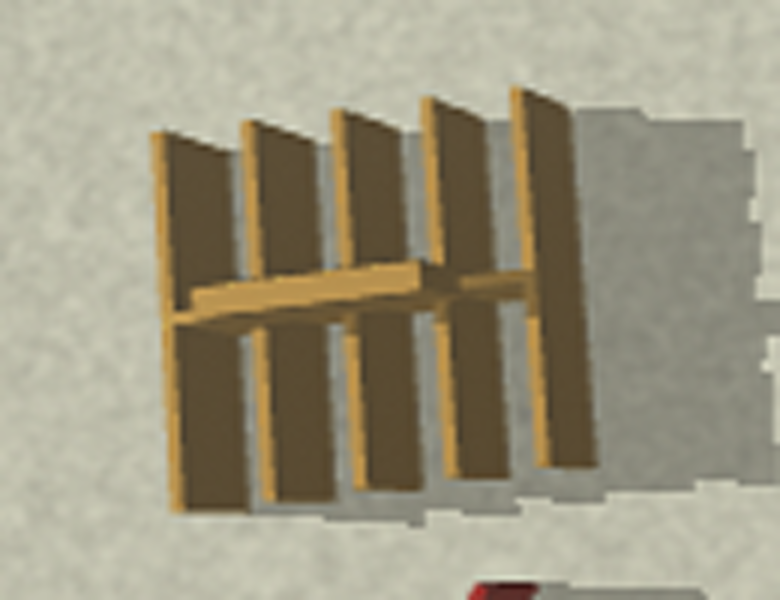

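```bash
cat > poses.py <<'E'
from h import *
from scipy.optimize import least_squares
def fit(c,px,pts,z,g):
    px=np.array(px,float)
    def P(p): 
        a=p[2];M=np.array([[np.cos(a),-np.sin(a)],[np.sin(a),np.cos(a)]])
        q=np.array(pts)@M.T+p[:2]; return np.c_[q,np.full(len(q),z)]
    s=least_squares(lambda p:(w2pix(c,P(p))-px).ravel(),g)
    return s.x[:2],np.degrees(s.x[2]),np.abs(s.fun).max()
E
python3 - <<'E'
from poses import *
c=viewer.camera('top')
k=np.array([235,180]); px=[(547,75),(665,410),(212,562),(105,222),(72,268),(162,544)]
px=np.array(px)/4.5+k
print('lid',fit(c,px,[(.094,.072),(.094,-.072),(-.094,-.072),(-.094,.072),(-.112,.058),(-.112,-.058)],.095,[.42,0,-1.3]))
px=np.array([(152,132),(172,512),(525,88),(549,467)])/6+np.array([80,230])
print('div',fit(c,px,[(-.059,.06),(-.059,-.06),(.059,.06),(.059,-.06)],.048,[.42,.35,-1.6]))
px=np.array([(190,300),(420,275)])/6+np.array([80,230])
for u in px: print('grip end',pix2w(c,u,.08))
px=[(461,188),(578,218),(557,336),(433,303)]
print('mat',fit(c,px,[(-.12,.12),(.12,.12),(.12,-.12),(-.12,-.12)],.008,[.42,-.35,-1.8]))
E
```

```text
lid (array([0.52693414, 0.01408157]), np.float64(-71.2032428518746), np.float64(0.6709120928632046))
div (array([0.47653064, 0.35627302]), np.float64(-82.98957750645792), np.float64(0.2109996403349612))
grip end [0.47318795 0.39160004 0.08      ]
grip end [0.48094996 0.32236885 0.08      ]
mat (array([ 0.52038667, -0.35125022]), np.float64(-104.89936702205964), np.float64(0.8849976459383697))
```

The fits agree with the given sizes. The rows carry no tilt, so I'll test in free space what an out-of-reach request does to the tool's orientation.

```bash
python3 -m handwheel '[[0,0.015,0.048,0,0],[0,0.03,0.096,0,0],[0,0.045,0.144,0,0],[0,0.06,0.19,0,0],[0,0.075,0.24,0,0]]'; python3 -m handwheel '[[0,0.015,0.048,0,0],[0,0.03,0.096,0,0],[0,0.045,0.144,0,0],[0,0.045,0.144,0,0]]'; python3 -c "
from workcell import get_obs;print(get_obs()['q'])"
```

```text
time: 0.7
ee_pos: [0.2235, 0.7289, 0.2325]
tcp_rot: [180.0, 0.1, 73.1]
wrist_force: [1.1, 1.1, 0.7]
opening: 0.0856
time: 1.1
ee_pos: [0.2439, 0.7934, 0.1911]
tcp_rot: [180.0, -2.6, 73.1]
wrist_force: [-0.6, -0.6, 1.0]
opening: 0.0855
[ 7.29105483e+01  5.19237809e+01  7.06664611e+01  1.06116368e+02
 -3.13750690e-03  8.98050687e+01]
```

It does tilt, outward by 2.6°. I'll push further.

```bash
python3 -m handwheel '[[0,0.015,0.048,0.01,0],[0,0.03,0.096,0.02,0],[0,0.045,0.144,0.03,0],[0,0.06,0.19,0.04,0],[0,0.075,0.24,0.05,0]]'; python3 -m handwheel '[[0,0,0,0.05,0],[0,0,0,0.1,0],[0,0,0,0.15,0],[0,0,0,0.2,0],[0,0,0,0.25,0]]'; python3 -c "
from workcell import get_obs;print(get_obs()['q'])"
```

```text
time: 1.6
ee_pos: [0.2567, 0.8323, 0.16]
tcp_rot: [180.0, -5.7, 73.1]
wrist_force: [0.3, -0.3, 0.1]
opening: 0.0852
time: 2.1
ee_pos: [0.2361, 0.7652, 0.3023]
tcp_rot: [180.0, -8.2, 73.1]
wrist_force: [-0.1, -0.1, -0.8]
opening: 0.0853
[7.28556192e+01 4.40392646e+01 7.07185380e+01 1.08455069e+02
 1.13337240e-03 8.97509273e+01]
```

```bash
cat > q.py <<'E'
from workcell import get_obs
o=get_obs();print(o['time'],o['q'].round(2),o['ee_pos'].round(4),o['tcp_rot'].round(2),o['wrist_force'].round(1),round(o['opening'],4))
E
python3 -m handwheel '[[0,0.015,0.05,0.05,0],[0,0.03,0.1,0.1,0],[0,0.045,0.15,0.15,0],[0,0.06,0.2,0.2,0],[0,0.075,0.25,0.25,0]]' >/dev/null; python3 q.py;  python3 -m handwheel '[[0,0.03,0.1,0.1,0],[0,0.06,0.2,0.2,0],[0,0.09,0.3,0.3,0],[0,0.09,0.3,0.3,0],[0,0.09,0.3,0.3,0]]'>/dev/null; python3 q.py
```

```text
2.6 [ 7.2930e+01  4.2590e+01  7.0670e+01  1.0705e+02 -1.0000e-02  8.9820e+01] [0.237  0.7716 0.3239] [179.96 -11.03  73.11] [ 0.  -0.1  0.5] 0.0855
3.1 [ 7.2990e+01  4.1240e+01  7.0710e+01  1.0547e+02 -2.0000e-02  8.9880e+01] [0.2385 0.779  0.346 ] [179.95 -14.    73.11] [-0.1 -0.6  1.2] 0.0851
```

```bash
python3 -m handwheel '[[0,0.3,0.9,0.6,0],[0,0.3,0.9,0.6,0],[0,0.3,0.9,0.6,0],[0,0.3,0.9,0.6,0],[0,0.3,0.9,0.6,0]]' >/dev/null; python3 q.py;  python3 -m handwheel '[[0,0.1,0.3,0.9,0],[0,0.1,0.3,0.9,0],[0,0.1,0.3,0.9,0],[0,0.1,0.3,0.9,0],[0,0.1,0.3,0.9,0]]'>/dev/null; python3 q.py
```

```text
3.6 [7.2670e+01 4.2630e+01 7.0690e+01 1.0108e+02 6.0000e-02 8.9580e+01] [0.2531 0.8122 0.3343] [179.93 -16.97  73.11] [-0.7 -1.2 -0.4] 0.0856
4.1 [7.2570e+01 3.5540e+01 7.0740e+01 1.0538e+02 9.0000e-02 8.9480e+01] [0.2371 0.7566 0.4265] [179.9  -19.82  73.12] [-0.1 -0.1 -0.5] 0.0852
```

```bash
for i in 1; do python3 -m handwheel '[[0,0.1,0.3,0.4,0],[0,0.1,0.3,0.4,0]]' >/dev/null; python3 q.py; done;  python3 -m handwheel '[[0,0.015,0.05,0.05,0]]'>/dev/null; python3 q.py;python3 -m handwheel '[[0,0.015,0.05,0.05,0]]'>/dev/null; python3 q.py
```

```text
4.3 [ 72.49  34.53  70.73 103.37   0.11  89.41] [0.2408 0.765  0.446 ] [179.87 -22.83  73.12] [ 0.5 -0.1 -0.1] 0.0855
4.4 [7.2520e+01 3.4330e+01 7.0680e+01 1.0139e+02 1.0000e-01 8.9450e+01] [0.2442 0.777  0.4544] [179.84 -24.97  73.13] [-0.1  1.  -1.5] 0.0857
4.5 [7.256e+01 3.420e+01 7.068e+01 9.928e+01 8.000e-02 8.950e+01] [0.2478 0.7901 0.4632] [179.82 -27.21  73.13] [ 1.1  0.2 -0.5] 0.0852
```

```bash
python3 -m handwheel '[[0,0.015,0.05,0.05,0]]'>/dev/null
python3 -m handwheel '[[0,0.015,0.05,0.05,0]]'>/dev/null
python3 -m handwheel '[[0,0.015,0.05,0.05,0]]'>/dev/null
python3 -m handwheel '[[0,0.015,0.05,0.05,0]]'>/dev/null; python3 q.py
python3 -m handwheel '[[0,0.015,0.05,0.05,0]]'>/dev/null
python3 -m handwheel '[[0,0.015,0.05,0.05,0]]'>/dev/null
python3 -m handwheel '[[0,0.015,0.05,0.05,0]]'>/dev/null
python3 -m handwheel '[[0,0.015,0.05,0.05,0]]'>/dev/null
python3 q.py
```

```text
4.9 [7.269e+01 3.411e+01 7.067e+01 9.044e+01 1.000e-02 8.962e+01] [0.2629 0.8438 0.499 ] [179.73 -36.11  73.16] [-1.2 -0.1 -0.1] 0.0852
5.3 [ 7.280e+01  3.461e+01  7.067e+01  8.097e+01 -6.000e-02  8.969e+01] [0.2786 0.8986 0.5372] [179.63 -45.08  73.23] [ 0.6  0.3 -0.3] 0.0857
```

```bash
python3 -m handwheel '[[0,0.015,0.05,0.05,0]]'>/dev/null
python3 -m handwheel '[[0,0.015,0.05,0.05,0]]'>/dev/null
python3 -m handwheel '[[0,0.005,-0.05,-0.01,-8],[0,0.01,-0.1,-0.02,-16],[0,0.015,-0.15,-0.03,-24],[0,0.02,-0.2,-0.04,-32],[0,0.025,-0.25,-0.05,-40]]'>/dev/null
python3 q.py
python3 -m handwheel '[[0,0.01,-0.03,-0.01,-8],[0,0.02,-0.06,-0.02,-16],[0,0.03,-0.09,-0.03,-24],[0,0.04,-0.12,-0.04,-32],[0,0.05,-0.15,-0.05,-40]]'>/dev/null
python3 q.py
```

```text
6.0 [ 77.42   6.05  28.4   70.72 -29.94 118.96] [0.3066 0.7209 0.516 ] [179.58 -49.63  37.05] [-0.2  0.1 -0.3] 0.0858
6.5 [ 76.55  14.25  35.82 100.34 -48.73 164.87] [0.3566 0.57   0.4656] [179.62 -49.68  -3.25] [ 0.9  0.1 -1.1] 0.0856
```

Passing this way runs joint 6 past +180° at the lip, so I'll turn the long way round to keep it in range.

```bash

python3 -m handwheel '[[0,0,-0.02,0,8.5],[0,0,-0.04,0,17],[0,0,-0.06,0,25.5],[0,0,-0.08,0,34],[0,0,-0.1,0,42.5]]'>/dev/null
python3 q.py
python3 -m handwheel '[[0,0,-0.02,0,8.5],[0,0,-0.04,0,17],[0,0,-0.06,0,25.5],[0,0,-0.08,0,34],[0,0,-0.1,0,42.5]]'>/dev/null
python3 q.py
python3 -m handwheel '[[0,0,-0.02,0,8.5],[0,0,-0.04,0,17],[0,0,-0.06,0,25.5],[0,0,-0.08,0,34],[0,0,-0.1,0,42.5]]'>/dev/null
python3 q.py
```

```text
7.0 [ 62.94 -26.84  -6.48  64.16 -21.23 108.78] [0.3558 0.4696 0.4655] [179.56 -49.82  35.22] [ 0.9 -0.7  0.2] 0.0851
7.5 [ 27.31 -29.59  -6.3   75.51  35.51  52.62] [0.3553 0.3698 0.4662] [179.36 -49.95  77.49] [ 0.3  1.7 -1.1] 0.0849
8.0 [  9.9   -4.31  16.1  117.92  48.61 -10.4 ] [0.3558 0.2791 0.4638] [179.49 -49.03 107.14] [ 1.2  1.  -1.1] 0.0859
```

```bash

python3 -m handwheel '[[0,0.01,0,0,8.5],[0,0.02,0,0,17],[0,0.03,0,0,25.5],[0,0.04,0,0,34],[0,0.05,0,0,42.5]]'>/dev/null
python3 q.py
python3 -m handwheel '[[0,0,0,0,8.5],[0,0,0,0,17],[0,0,0,0,25.5],[0,0,0,0,34],[0,0,0,0,42.5]]'>/dev/null
python3 q.py
```

```text
8.5 [ 18.43  17.04  30.69 130.38  38.29 -44.27] [0.3742 0.3108 0.3906] [174.75 -45.25 145.46] [ 0.3  0.1 -0.3] 0.0854
9.0 [ 28.66  22.34  29.38 130.39  24.18 -67.38] [0.337  0.3172 0.3103] [ 172.2   -39.72 -178.48] [ 0.4 -0.3 -0.8] 0.0856
```

```bash

python3 -m handwheel '[[0,-0.025,-0.025,0.0,3],[0,-0.05,-0.05,0.0,10],[0,-0.075,-0.075,0.0,18],[0,-0.09,-0.1,0,26],[0,-0.1,-0.11,0,34]]'>/dev/null
python3 q.py
```

```text
9.5 [ 34.79   8.28   9.67 130.41   7.17 -90.68] [0.2338 0.2058 0.2926] [ 172.28  -38.93 -144.34] [-0.2 -0.1  0. ] 0.0852
```

```bash

python3 -m handwheel '[[0,-0.01,0.01,0.0,8],[0,-0.02,0.02,0,16],[0,-0.02,0.03,0,24],[0,-0.02,0.04,0,32],[0,-0.02,0.05,0,40]]'>/dev/null
python3 q.py
python3 -m handwheel '[[0,0.02,0.02,0.01,6],[0,0.04,0.02,0.02,12],[0,0.06,0.02,0.03,18],[0,0.09,0.02,0.04,24],[0,0.12,0.02,0.05,32]]'>/dev/null
python3 q.py
```

```text
10.0 [  54.94   11.51   12.85  130.38   -5.65 -106.33] [0.2137 0.2558 0.2875] [ 172.35  -38.75 -104.03] [ 0.8 -0.1 -1. ] 0.0855
10.5 [  55.2    16.8    25.5   130.38  -24.6  -133.34] [0.3354 0.2746 0.333 ] [172.44 -38.69 -71.73] [1.3 0.2 0.4] 0.0856
```

```bash
cat > ori.py <<'E'
from h import *
def ori(rpy):
    M=R.from_euler('xyz',rpy,degrees=True).as_matrix(); z=M[:,2]
    print('tilt',np.degrees(np.arccos(-z[2])).round(1),'az',np.degrees(np.arctan2(z[1],z[0])).round(1),'x',M[:,0].round(3),'y',M[:,1].round(3),'z',z.round(3))
if __name__=='__main__':
    o=get_obs(); ori(o['tcp_rot'])
    a=np.radians(40); ax=np.array([-np.sin(a),np.cos(a),0]) 
    for d in (0,4,8):
        M=(R.from_rotvec(-np.radians(d)*ax)*R.from_euler('xyz',o['tcp_rot'],degrees=True)); print(d,M.as_euler('xyz',degrees=True)); ori(M.as_euler('xyz',degrees=True))
E
python3 ori.py
python3 - <<'E'
from h import *
c=viewer.camera('side'); cv2.imwrite('pics/s2.png',c['color'])
E
```

```text
tilt 39.3 az -83.7 x [ 0.245 -0.741  0.625] y [-0.967 -0.233  0.103] z [ 0.069 -0.63  -0.774]
0 [172.43809905 -38.68927978 -71.72787831]
tilt 39.3 az -83.7 x [ 0.245 -0.741  0.625] y [-0.967 -0.233  0.103] z [ 0.069 -0.63  -0.774]
4 [177.09921213 -37.1150342  -74.59252327]
tilt 37.2 az -79.4 x [ 0.212 -0.769  0.603] y [-0.971 -0.236  0.04 ] z [ 0.111 -0.594 -0.796]
8 [-178.43970598  -35.36605084  -77.2309843 ]
tilt 35.4 az -74.5 x [ 0.18  -0.795  0.579] y [-0.971 -0.236 -0.022] z [ 0.154 -0.558 -0.815]
```

View pics/s2.png

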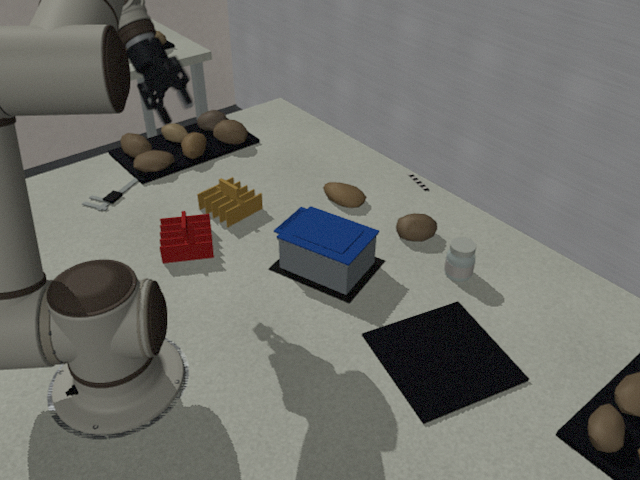

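```bash

python3 -m handwheel '[[0,0.05,0.0,0.015,0],[0,0.1,0,0.03,0],[0,0.15,-0.0,0.05,0],[0,0.2,-0.01,0.06,0],[0,0.25,-0.02,0.07,0]]'>/dev/null
python3 q.py
python3 -m handwheel '[[0,0.05,-0.01,0.01,0],[0,0.1,-0.02,0.02,0],[0,0.15,-0.03,0.04,0],[0,0.2,-0.04,0.06,0]]'>/dev/null
python3 q.py; python3 ori.py | head -1
```

```text
11.05 [  38.51   33.76   53.35  130.39  -32.98 -151.97] [0.5457 0.236  0.3589] [174.6  -38.02 -71.45] [0.1 0.8 0.9] 0.0855
11.45 [  29.38   44.32   70.56  130.38  -36.64 -163.03] [0.6514 0.1715 0.3607] [175.25 -38.67 -71.22] [ 0.8  0.6 -1. ] 0.0856
tilt 38.9 az -78.8 x [ 0.251 -0.739  0.625] y [-0.96  -0.272  0.065] z [ 0.122 -0.616 -0.778]
```

```bash

python3 -m handwheel '[[0,0.05,0.005,0.05,0]]'>/dev/null; python3 q.py
python3 -m handwheel '[[0,0.05,0.005,0.05,0]]'>/dev/null; python3 q.py;  python3 ori.py | head -1
```

```text
11.55 [  28.75   43.2    70.6   130.42  -37.64 -164.25] [0.652  0.1591 0.3766] [175.9  -39.33 -71.09] [-0.3  0.5  0.6] 0.0854
11.65 [  28.25   41.91   70.73  130.47  -38.68 -165.42] [0.6513 0.1477 0.3951] [176.89 -40.03 -71.09] [-0.1  0.8  0.2] 0.0854
tilt 40.1 az -75.9 x [ 0.248 -0.724  0.643] y [-0.956 -0.291  0.042] z [ 0.157 -0.625 -0.765]
```

```bash

python3 -m handwheel '[[0,0.04,0.0,0.04,0]]'>/dev/null; python3 q.py
python3 -m handwheel '[[0,0.04,0.0,0.04,0]]'>/dev/null
python3 -m handwheel '[[0,0.04,0.0,0.04,0]]'>/dev/null; python3 q.py;  python3 ori.py | head -1
```

```text
11.75 [  27.65   40.56   70.75  130.47  -39.74 -166.69] [0.6502 0.1349 0.4137] [177.82 -40.79 -71.12] [0.  0.1 0.1] 0.0852
11.95 [  26.63   38.03   70.75  130.47  -41.9  -168.91] [0.6464 0.1112 0.4486] [179.61 -42.47 -71.34] [ 1.2 -0.6  0.1] 0.0854
tilt 42.5 az -71.9 x [ 0.236 -0.699  0.675] y [-0.949 -0.316  0.005] z [ 0.21  -0.642 -0.738]
```

Tilt is 42.5° at azimuth -72° with no roll, which lines up with the lid. Next I'll move to the pre-hook point with the jaws at about 60 mm.

```bash

python3 -m handwheel '[[0.3,-0.022,0.003,-0.04,0],[0.3,-0.045,0.006,-0.08,0],[0.3,-0.067,0.01,-0.12,0],[0.3,-0.09,0.014,-0.16,0],[0.3,-0.11,0.018,-0.2,0]]' 40 >/dev/null
python3 q.py; python3 ori.py | head -1
```

```text
12.45 [  31.54   14.31   19.38  106.85  -41.1  -162.47] [0.5618 0.1249 0.2974] [179.95 -42.47 -71.54] [ 2.3  0.6 -0.2] 0.0596
tilt 42.5 az -71.6 x [ 0.234 -0.7    0.675] y [-0.949 -0.316  0.001] z [ 0.213 -0.641 -0.738]
```

```bash

python3 -m handwheel '[[0.3,-0.025,0.003,-0.04,0],[0.3,-0.05,0.006,-0.08,0],[0.3,-0.07,0.01,-0.12,0],[0.3,-0.076,0.011,-0.155,0],[0.3,-0.076,0.011,-0.155,0]]' 40 >/dev/null
python3 q.py; python3 - <<'E'
from h import *
c=viewer.camera('side'); crop(c,200,120,400,280,4,'s3.png')
o=get_obs(); M=R.from_euler('xyz',o['tcp_rot'],degrees=True).as_matrix(); p=o['ee_pos']
for k in (0,5,10): print(k,[(w2pix(c,p+M@np.array([s*.03,0,-k/1000]))[0]-[200,120])*4 for s in (-1,1)])
c=viewer.camera('top'); crop(c,220,150,400,320,3.5,'t3.png')
for k in (0,5,10): print(k,[(w2pix(c,p+M@np.array([s*.03,0,-k/1000]))[0]-[220,150])*3.5 for s in (-1,1)])
E
```

```text
12.95 [  36.93    7.94   -5.77   92.71  -39.82 -155.73] [0.4837 0.1352 0.1398] [179.6  -42.54 -71.21] [-0.3  0.1  1. ] 0.0596
0 [array([290.46320059, 335.39723081]), array([351.14248195, 299.56388133])]
5 [array([285.51670761, 328.40644674]), array([346.08267238, 292.33629543])]
10 [array([280.56415956, 321.40710515]), array([341.01647911, 285.09959085])]
0 [array([ 59.05644879, 439.85655098]), array([133.23185091, 402.32906465])]
5 [array([ 51.0043499 , 441.35567266]), array([125.14093348, 403.71717859])]
10 [array([ 42.87548281, 442.86908688]), array([116.96894391, 405.11920163])]
```

View pics/s3.png

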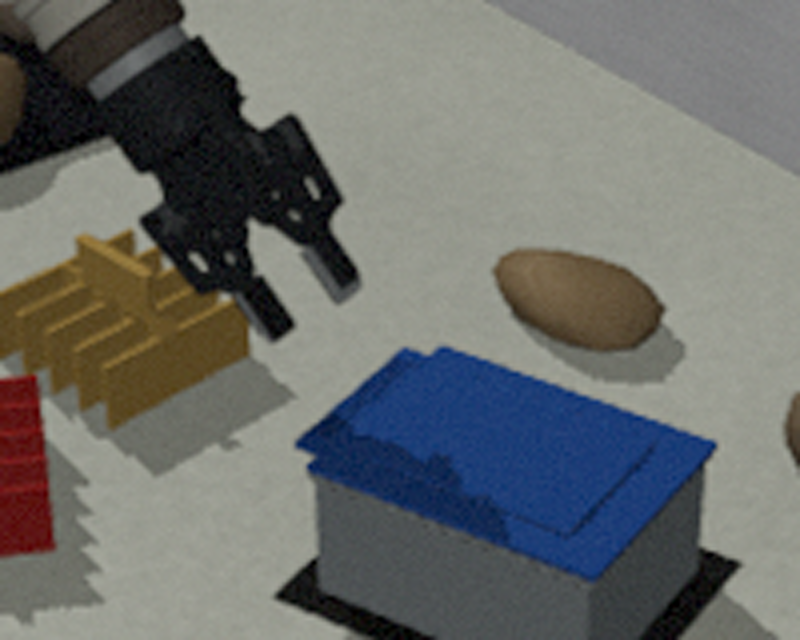

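View pics/t3.png

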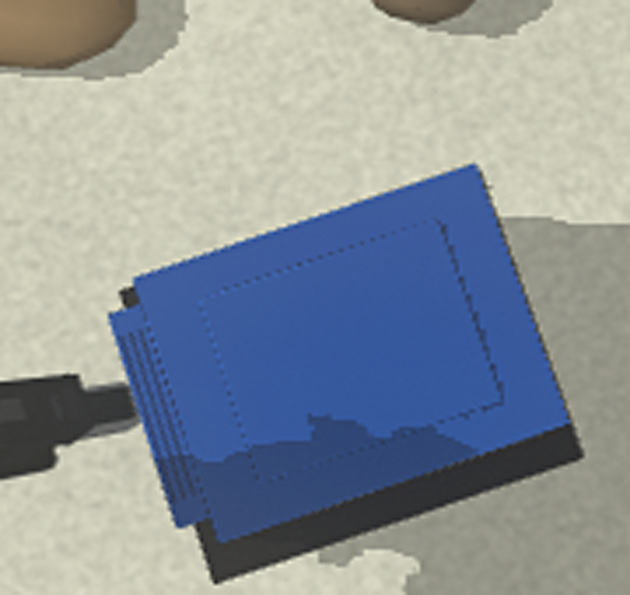

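```bash

python3 -m handwheel '[[0.3,0.005,-0.014,-0.016,0],[0.3,0.01,-0.029,-0.034,0],[0.3,0.0145,-0.043,-0.05,0],[0.3,0.0163,-0.048,-0.0557,0],[0.3,0.0163,-0.048,-0.0557,0]]' 40 >/dev/null
python3 q.py; python3 - <<'E'
from h import *
c=viewer.camera('side'); crop(c,230,170,390,290,5,'s4.png')
c=viewer.camera('top'); crop(c,220,180,400,320,4,'t4.png')
E
```

```text
13.55 [  31.42    6.13  -13.01   82.39  -41.17 -162.57] [0.5032 0.0876 0.0901] [-179.8   -42.47  -71.74] [-0.9  0.2 -0.3] 0.0599
```

View pics/s4.png

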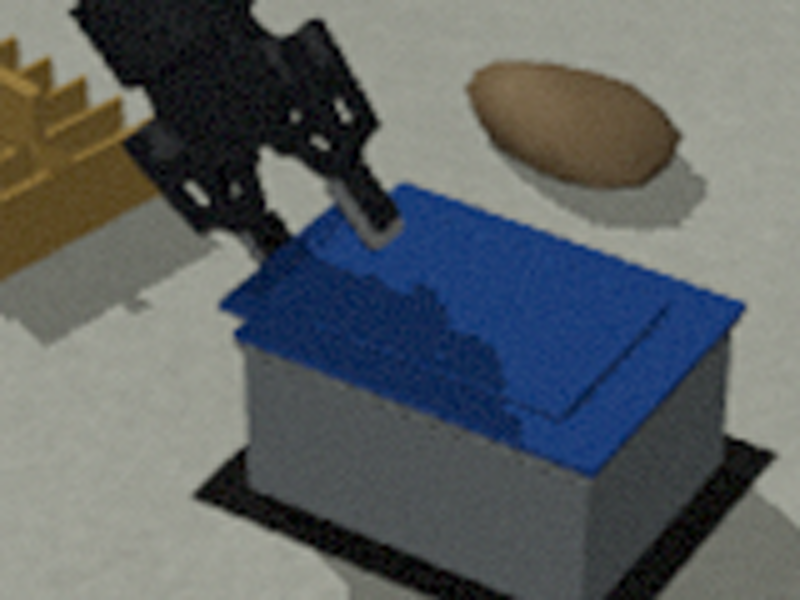

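View pics/t4.png

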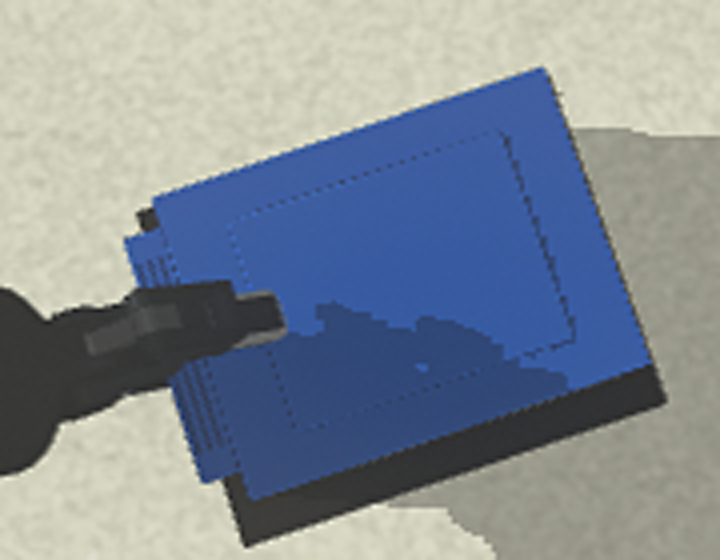

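The lower fingertip is under the lip and the upper one is clear above the panel, with no contact force. Now I'll raise it along an arc.

```bash

python3 -m handwheel '[[0.3,0,0,0.009,0],[0.3,0,0,0.017,0],[0.3,0,-0.001,0.025,0],[0.3,0.001,-0.002,0.034,0],[0.3,0.001,-0.003,0.042,0]]' 40 
python3 - <<'E'
from h import *
c=viewer.camera('side'); crop(c,230,150,390,270,5,'s5.png')
E
```

```text
time: 14.15
ee_pos: [0.5044, 0.0856, 0.1334]
tcp_rot: [-179.7, -42.5, -71.7]
wrist_force: [0.5, 0.6, -0.4]
opening: 0.0598
```

View pics/s5.png

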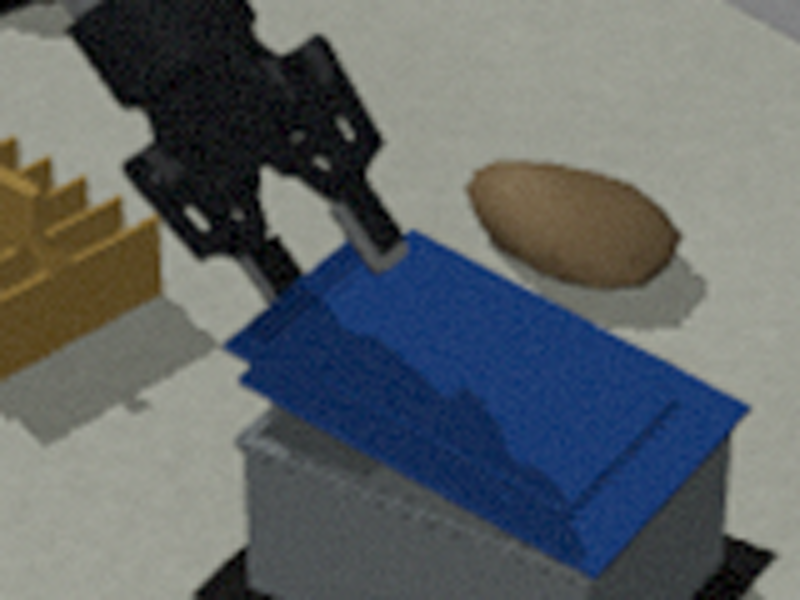

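```bash

python3 -m handwheel '[[0.3,0.001,-0.003,0.014,0],[0.3,0.0023,-0.0066,0.028,0],[0.3,0.0038,-0.0113,0.0415,0],[0.3,0.0057,-0.0168,0.0545,0],[0.3,0.008,-0.0232,0.067,0]]' 40 
python3 - <<'E'
from h import *
c=viewer.camera('side'); crop(c,230,130,390,250,5,'s6.png')
E
```

```text
time: 14.7
ee_pos: [0.5129, 0.0618, 0.203]
tcp_rot: [-179.6, -42.5, -71.8]
wrist_force: [-0.4, 0.0, -1.0]
opening: 0.0601
```

View pics/s6.png

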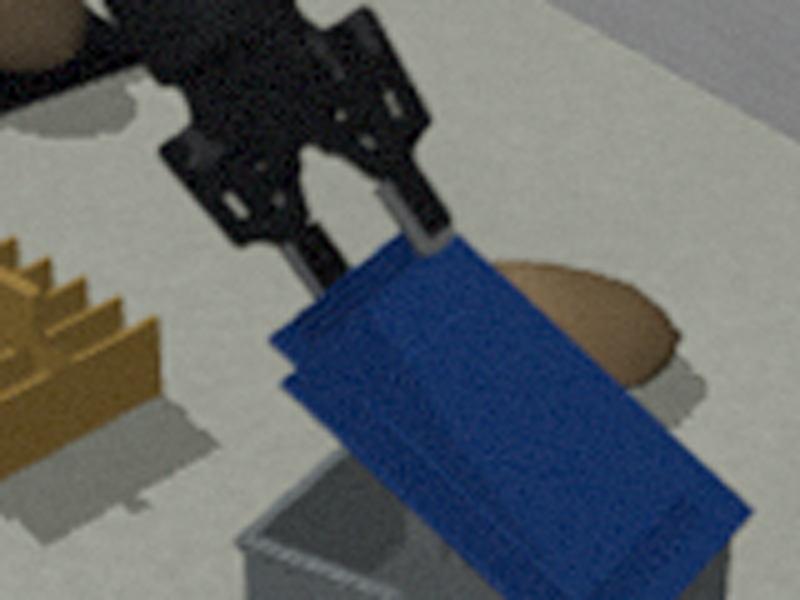

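```bash

python3 -m handwheel '[[0.42,0.001,-0.003,0.004,0],[0.54,0.002,-0.006,0.0085,0],[0.66,0.003,-0.009,0.0125,0],[0.76,0.004,-0.012,0.0165,0],[0.82,0.0052,-0.0152,0.021,0]]' 40 
python3 - <<'E'
from h import *
c=viewer.camera('side'); crop(c,230,130,390,250,5,'s7.png')
E
```

```text
time: 15.25
ee_pos: [0.5187, 0.0459, 0.2261]
tcp_rot: [-179.4, -42.5, -71.9]
wrist_force: [-0.7, -0.1, 0.3]
opening: 0.0154
```

View pics/s7.png

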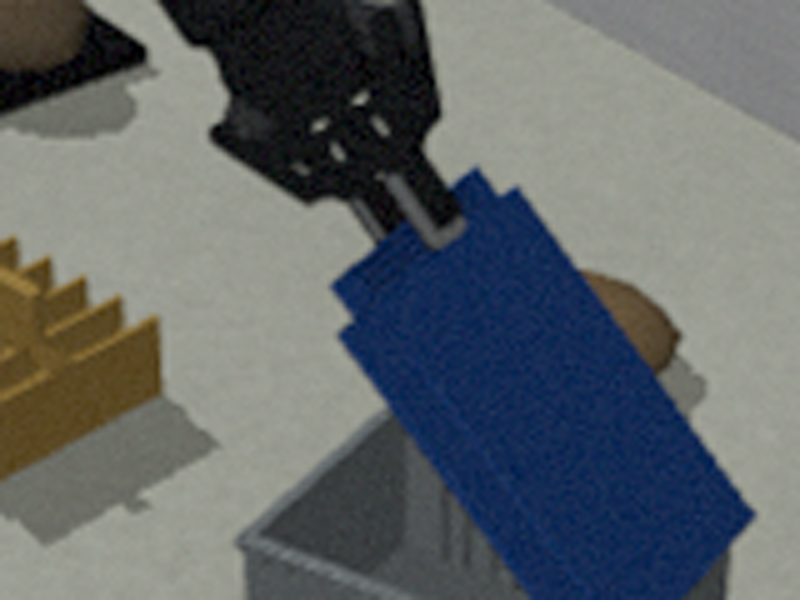

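```bash

python3 -m handwheel '[[0.95,0,-0.001,0.002,0],[1,0,-0.001,0.003,0],[1,0,-0.001,0.003,0],[1,0,-0.001,0.003,0]]' 50 
python3 - <<'E'
from h import *
c=viewer.camera('side'); crop(c,230,130,390,250,5,'s8.png')
E
```

```text
time: 15.7
ee_pos: [0.5189, 0.0446, 0.2297]
tcp_rot: [-179.4, -42.5, -72.0]
wrist_force: [0.5, -0.2, -0.2]
opening: 0.0037
```

View pics/s8.png

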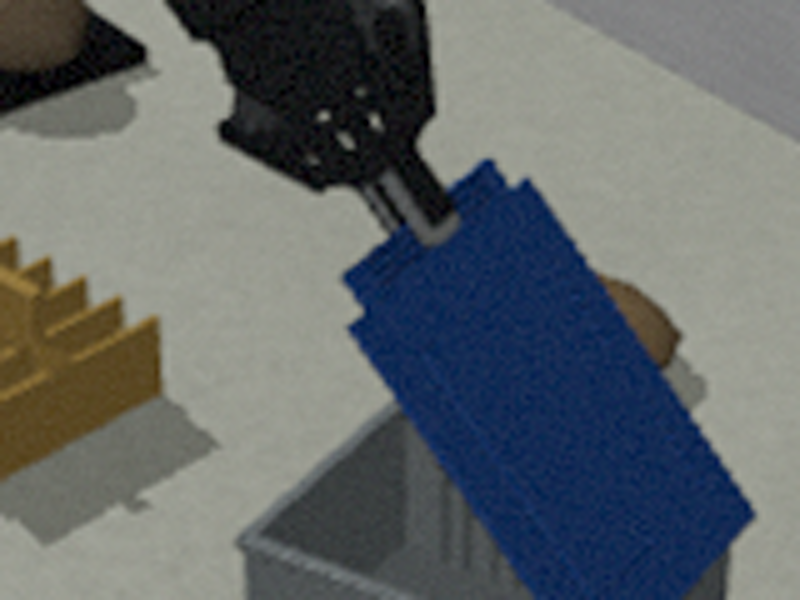

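```bash

python3 -m handwheel '[[1,0,0.0,0.01,0],[1,0,0.0,0.03,0],[1,0,0.0,0.055,0],[1,0,0,0.08,0],[1,0,0,0.11,0]]' 50 
python3 - <<'E'
from h import *
c=viewer.camera('side'); cv2.imwrite('pics/s9.png',c['color'])
E
```

```text
time: 16.25
ee_pos: [0.5187, 0.0446, 0.3409]
tcp_rot: [-179.4, -42.5, -72.0]
wrist_force: [0.4, -0.2, -0.2]
opening: 0.0034
```

View pics/s9.png

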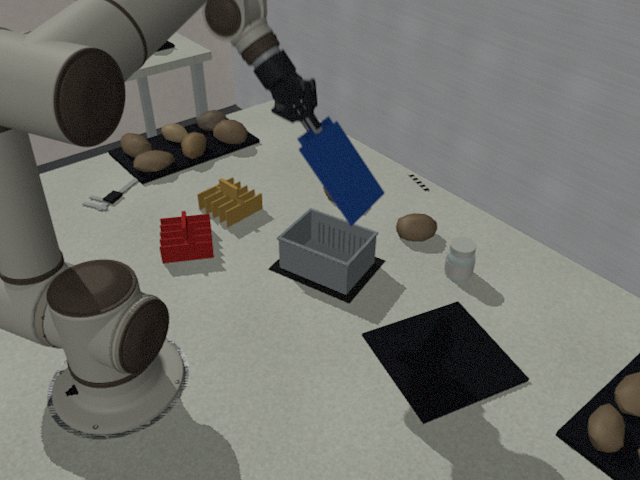

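Lid held firmly and clear of the tub. Now I'll carry it to the mat.

```bash

python3 -m handwheel '[[1,0.002,-0.03,0,-3],[1,0.004,-0.07,0,-8],[1,0.006,-0.11,-0.0,-13],[1,0.008,-0.15,-0.0,-18],[1,0.01,-0.19,-0.0,-23]]' 50 >/dev/null; python3 q.py
python3 -m handwheel '[[1,0.0,-0.04,-0.01,-4],[1,0.0,-0.08,-0.02,-8],[1,0.0,-0.11,-0.03,-11],[1,0.002,-0.14,-0.05,-13],[1,0.003,-0.165,-0.07,-13]]' 50 >/dev/null; python3 q.py
```

```text
16.8 [   4.77    7.95   17.74  107.59  -41.92 -167.2 ] [ 0.5289 -0.1469  0.3468] [-178.88  -42.49  -95.48] [ 0.2  0.1 -1.1] 0.0037
17.3 [ -12.42   13.25   16.04   96.92  -42.35 -172.65] [ 0.5321 -0.3138  0.2762] [-178.88  -42.5  -108.6 ] [ 0.5 -0.6 -1. ] 0.0039
```

```bash

python3 -m handwheel '[[1,0.0,-0.0,-0.03,0],[1,0.0,-0.001,-0.06,0],[1,0.0,-0.002,-0.09,0],[1,0,-0.002,-0.112,0],[1,0,-0.002,-0.115,0]]' 50 >/dev/null; python3 q.py
python3 - <<'E'
from h import *
c=viewer.camera('side'); crop(c,330,200,550,440,2.5,'s10.png')
c=viewer.camera('top'); crop(c,340,150,620,350,2.8,'t10.png')
E
```

```text
17.8 [ -12.61   13.24    3.02   84.01  -42.34 -172.9 ] [ 0.531  -0.3155  0.1584] [-179.23  -42.5  -108.37] [-0.6 -0.1 -1.2] 0.0036
```

View pics/s10.png

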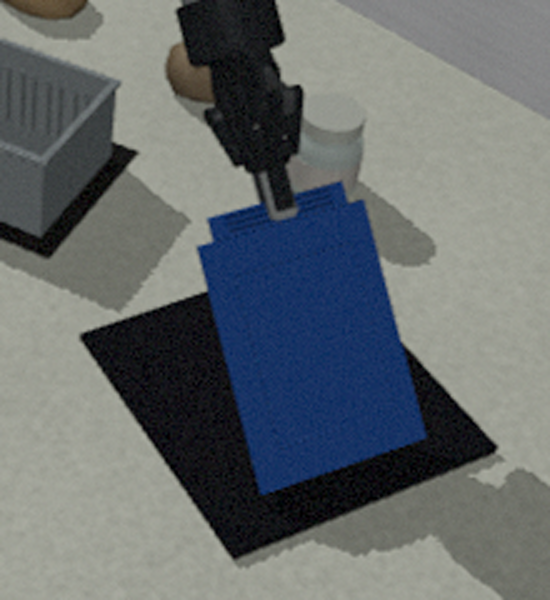

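View pics/t10.png

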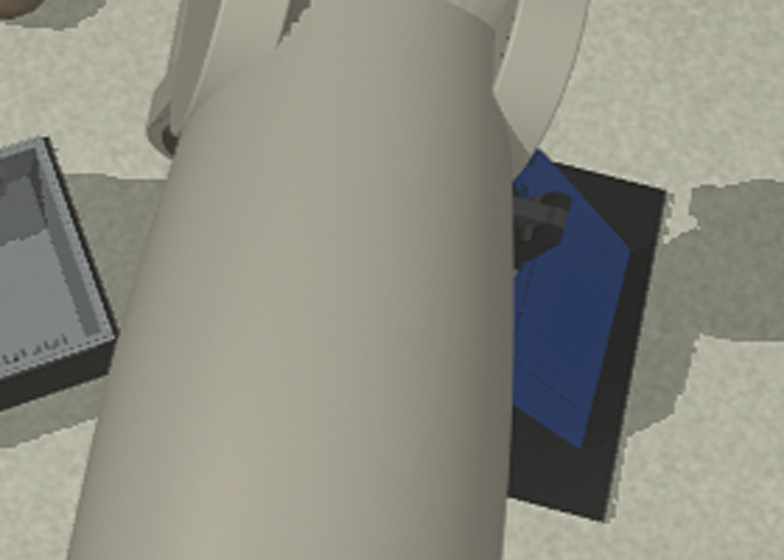

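```bash

python3 -m handwheel '[[1,0.0,0,-0.003,0],[1,0.0,0,-0.006,0],[1,0.0,0,-0.008,0]]' 50 >/dev/null; python3 q.py
python3 - <<'E'
from h import *
c=viewer.camera('side'); 
for uv in ((434.8,397.6),(500,374.8)): print(pix2w(c,uv,.012))
m=np.radians(-104.9)
E
```

```text
18.2 [ -12.6    13.25    2.56   83.25  -42.37 -172.9 ] [ 0.5323 -0.3158  0.1542] [-178.83  -42.5  -108.63] [-0.5  0.2 -1.3] 0.0036
[ 0.42852632 -0.41497334  0.012     ]
[ 0.56666066 -0.45818061  0.012     ]
```

```bash

python3 -m handwheel '[[1,0.0,0,-0.004,0],[1,0.0,0,-0.006,0],[1,0.0,0,-0.007,0]]' 50 >/dev/null; python3 q.py
python3 - <<'E'
from h import *
c=viewer.camera('side'); crop(c,400,320,540,440,5,'s11.png')
E
```

```text
18.55 [ -12.58   13.36    1.92   82.46  -42.42 -172.91] [ 0.5325 -0.3158  0.1473] [-178.8   -42.55 -108.62] [2.2 2.5 6.4] 0.0036
```

View pics/s11.png

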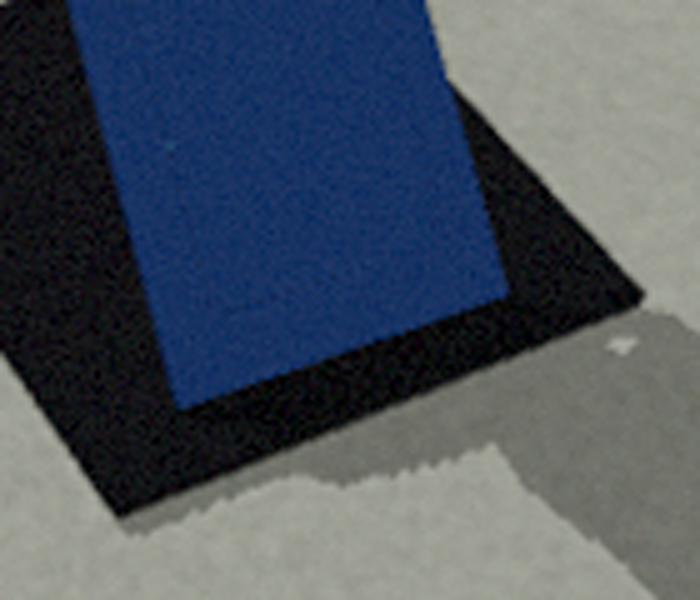

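```bash

python3 -m handwheel '[[0.9,-0.001,-0.003,0.002,0],[0.78,-0.0022,-0.007,0.005,0],[0.66,-0.0036,-0.011,0.0075,0],[0.54,-0.005,-0.015,0.01,0],[0.42,-0.0063,-0.0187,0.0125,0]]' 40 >/dev/null; python3 q.py
python3 - <<'E'
from h import *
c=viewer.camera('side'); crop(c,370,220,540,420,3,'s12.png')
E
```

```text
19.1 [ -14.51   12.31    2.1    81.97  -42.51 -175.48] [ 0.5259 -0.335   0.1598] [-178.82  -42.54 -108.64] [-0.6 -0.1 -0.7] 0.0494
```

View pics/s12.png

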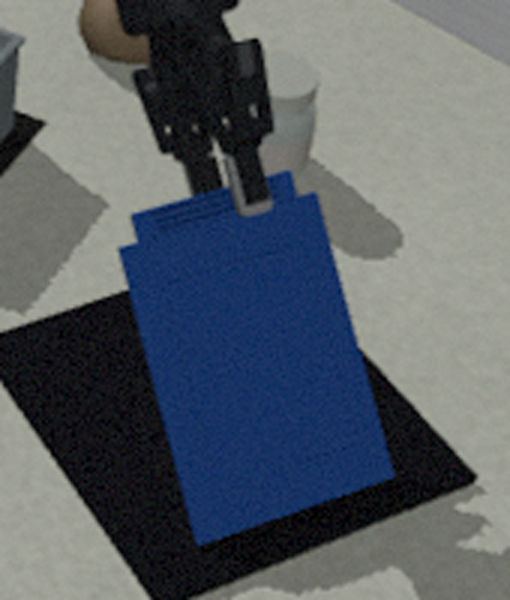

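```bash

python3 -m handwheel '[[0.42,0.0036,0.0107,-0.0103,0],[0.42,0.0073,0.0217,-0.0228,0],[0.42,0.0103,0.0307,-0.035,0],[0.42,0.013,0.039,-0.0477,0],[0.42,0.0157,0.0465,-0.0627,0]]' 40 >/dev/null; python3 q.py
python3 - <<'E'
from h import *
c=viewer.camera('side'); crop(c,370,220,540,420,3,'s13.png')
E
```

```text
19.65 [  -9.79   15.96   -0.74   79.74  -42.17 -169.17] [ 0.5419 -0.2877  0.0961] [-178.82  -42.56 -108.6 ] [ 0.4 -0.2 -0.5] 0.0493
```

View pics/s13.png

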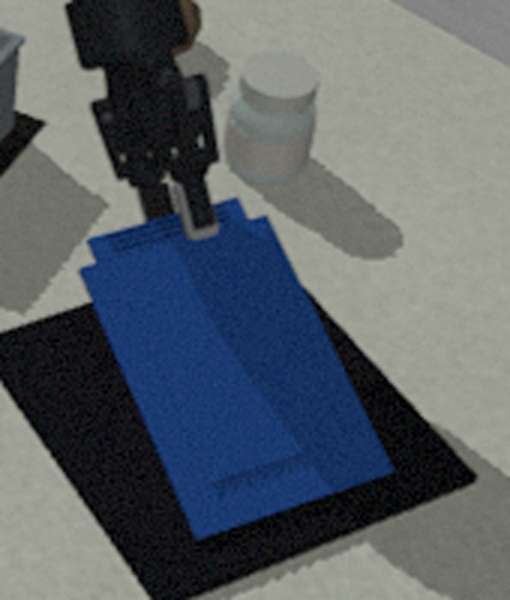

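```bash

python3 -m handwheel '[[0.42,0.0018,0.0054,-0.0124,0],[0.42,0.0033,0.0099,-0.0252,0],[0.42,0.0046,0.0136,-0.0384,0],[0.42,0.0055,0.0163,-0.0515,0]]' 40 >/dev/null; python3 q.py
python3 - <<'E'
from h import *
c=viewer.camera('side'); crop(c,350,240,510,380,5,'s14.png')
E
```

```text
20.1 [  -8.11   18.93   -3.44   75.75  -41.91 -166.95] [ 0.5468 -0.2702  0.0405] [-179.09  -42.54 -108.39] [0.2 0.3 0.3] 0.0493
```

View pics/s14.png

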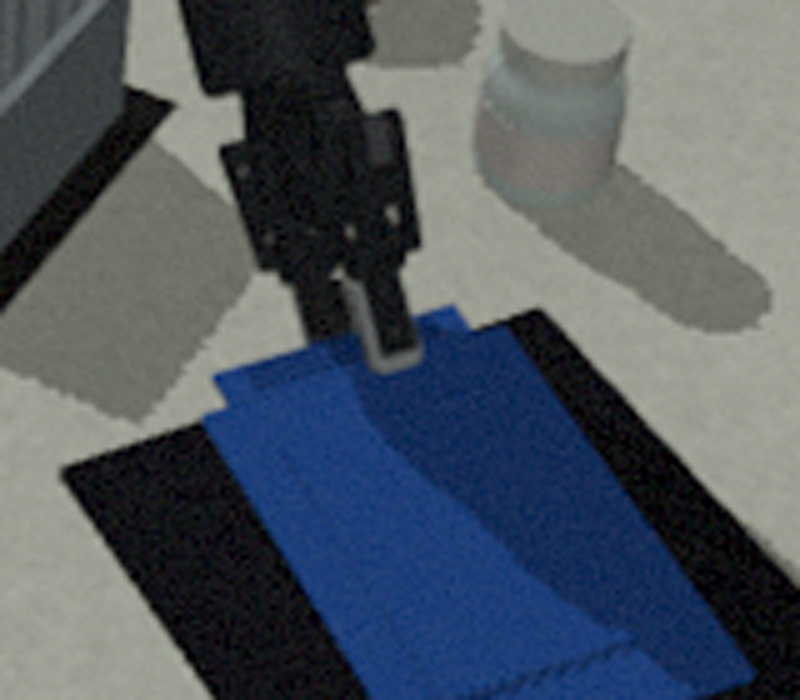

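```bash

python3 -m handwheel '[[0.42,0.001,0.003,-0.004,0],[0.42,0.002,0.006,-0.006,0],[0.42,0.003,0.009,-0.006,0],[0.42,0.004,0.012,-0.006,0],[0.42,0.005,0.015,-0.006,0]]' 40 >/dev/null; python3 q.py
python3 - <<'E'
from h import *
c=viewer.camera('side'); crop(c,350,240,510,380,5,'s15.png')
E
```

```text
20.65 [  -6.61   20.12   -2.87   76.54  -41.65 -164.98] [ 0.5514 -0.2545  0.0327] [-179.23  -42.53 -108.3 ] [ 0.1  1.1 -0.3] 0.0496
```

View pics/s15.png

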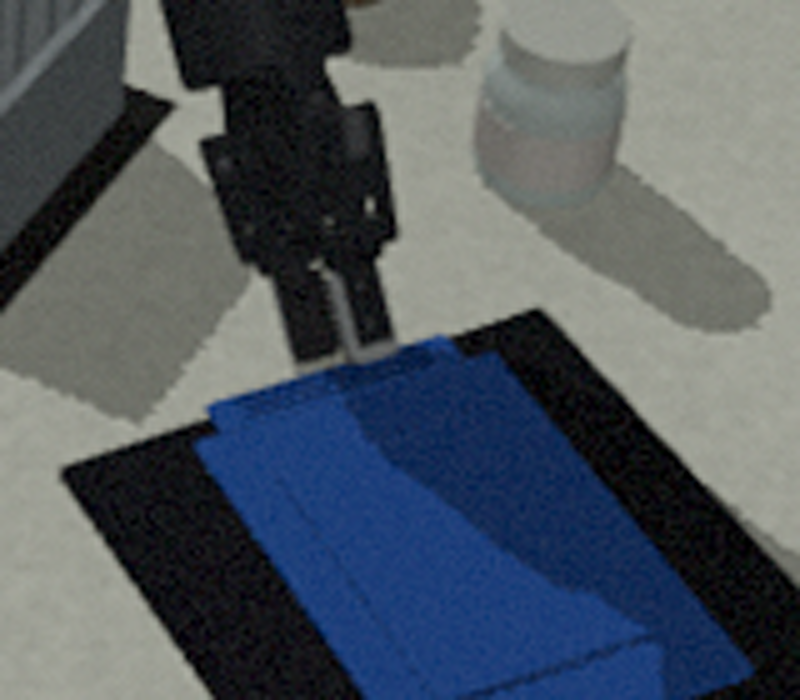

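```bash

python3 -m handwheel '[[0.42,0.002,0.005,0,0],[0.42,0.004,0.01,0,0],[0.42,0.008,0.022,0.004,0],[0.42,0.012,0.035,0.02,0],[0.42,0.016,0.048,0.06,0]]' 40 >/dev/null; python3 q.py
python3 - <<'E'
from h import *
c=viewer.camera('side'); crop(c,350,240,550,430,4,'s16.png')
E
```

```text
21.2 [  -1.92   21.1     4.72   87.49  -40.68 -158.9 ] [ 0.5662 -0.2048  0.0904] [-179.67  -42.59 -107.98] [0.4 0.3 0.4] 0.0488
```

View pics/s16.png

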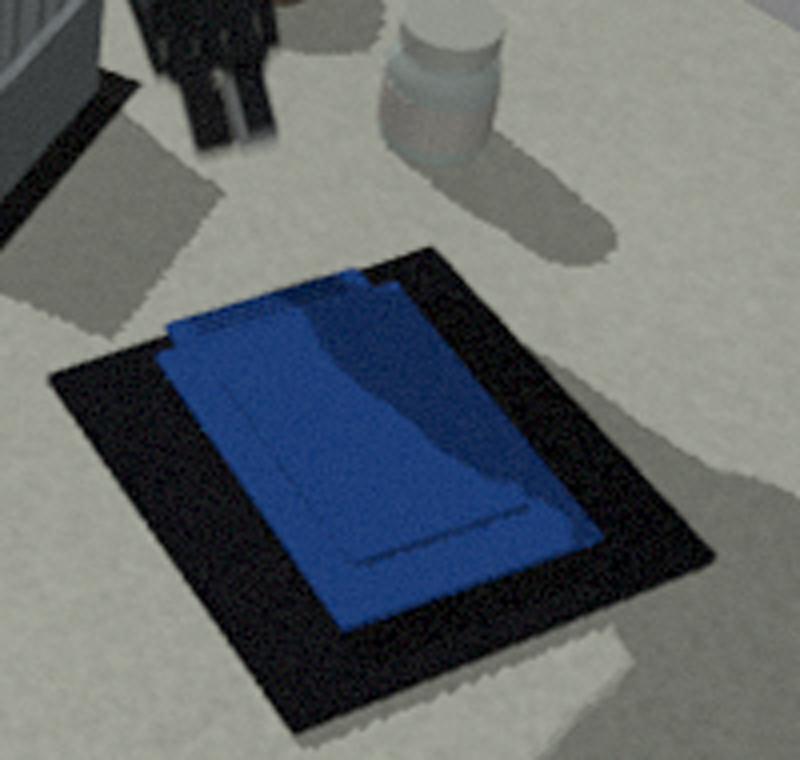

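Lid is flat, right way up on the mat, and the hand is clear. Now I'll bring the tool back to vertical by pointing it inward and pushing it out of reach.

```bash

python3 -m handwheel '[[0.2,0.0,0.02,0.045,0],[0.1,0,0.04,0.09,0],[0,0,0.06,0.135,-6],[0,0.0,0.08,0.18,-12],[0,0,0.1,0.225,-18]]' 40 >/dev/null; python3 q.py
python3 -m handwheel '[[0,0.0,0.045,0.01,-8],[0,0,0.09,0.02,-16],[0,0,0.135,0.03,-24],[0,0.0,0.18,0.04,-24],[0,0,0.225,0.05,-24]]' 40 >/dev/null; python3 q.py
python3 -m handwheel '[[0,0.0,0.045,0.01,0],[0,0.01,0.09,0.02,0],[0,0.02,0.135,0.03,0],[0,0.04,0.18,0.04,0],[0,0.07,0.22,0.05,0]]' 40 >/dev/null; python3 q.py;python3 ori.py | head -1
```

```text
21.75 [   3.98   34.64   45.43  129.43  -32.32 -132.57] [ 0.5663 -0.1134  0.3002] [-178.35  -42.1  -125.63] [1.5 0.7 0.1] 0.0852
22.25 [  10.85   34.54   37.74  130.49  -14.77 -105.43] [0.5045 0.0227 0.237 ] [-177.44  -39.64 -149.64] [-0.3 -0.3  0. ] 0.0854
22.75 [ 23.31  40.06  44.1  130.51  -7.26 -95.85] [0.5024 0.1772 0.2107] [-177.09  -36.99 -149.42] [-0.3 -0.7  0.4] 0.0854
tilt 37.1 az -144.6 x [-0.688 -0.406  0.602] y [-0.534  0.844 -0.041] z [-0.492 -0.349 -0.798]
```

```bash

python3 -m handwheel '[[0,0.04,0.02,0.03,-4]]' >/dev/null
python3 -m handwheel '[[0,0.04,0.02,0.03,-4]]' >/dev/null; python3 q.py
python3 -m handwheel '[[0,0.04,0.02,0.03,0]]' >/dev/null
python3 -m handwheel '[[0,0.04,0.02,0.03,0]]' >/dev/null
python3 -m handwheel '[[0,0.04,0.02,0.03,0]]' >/dev/null
python3 -m handwheel '[[0,0.04,0.02,0.03,0]]' >/dev/null; python3 q.py;python3 ori.py | head -1
```

```text
22.95 [ 22.22  43.57  51.36 130.5   -3.5  -90.65] [0.5314 0.1983 0.2097] [-176.92  -32.76 -157.01] [ 0.4 -0.9  0.6] 0.0853
23.35 [ 23.16  49.43  65.66 130.51  -3.29 -90.16] [0.5864 0.2331 0.222 ] [-176.78  -24.29 -156.66] [ 0.4 -0.7 -0.4] 0.085
tilt 24.5 az -148.9 x [-0.837 -0.361  0.411] y [-0.417  0.908 -0.051] z [-0.355 -0.214 -0.91 ]
```

```bash

python3 -m handwheel '[[0,0.04,0.018,0.03,-5]]' >/dev/null
python3 -m handwheel '[[0,0.04,0.018,0.03,-4]]' >/dev/null
python3 -m handwheel '[[0,0.04,0.02,0.03,0]]' >/dev/null
python3 -m handwheel '[[0,0.04,0.02,0.03,0]]' >/dev/null
python3 -m handwheel '[[0,0.04,0.02,0.03,0]]' >/dev/null
python3 -m handwheel '[[0,0.04,0.02,0.03,0]]' >/dev/null; python3 q.py;python3 ori.py | head -1
```

```text
23.95 [ 2.3230e+01  4.6980e+01  7.0760e+01  1.3048e+02  1.2000e-01 -8.1940e+01] [0.5915 0.2545 0.2777] [-177.71  -16.54 -165.18] [0.8 0.2 0.6] 0.0855
tilt 16.7 az -157.2 x [-0.927 -0.245  0.285] y [-0.267  0.963 -0.038] z [-0.265 -0.111 -0.958]
```

```bash

python3 -m handwheel '[[0,-0.005,-0.002,0.05,0]]' >/dev/null;  python3 q.py
python3 -m handwheel '[[0,-0.005,-0.002,0.05,0]]' >/dev/null
python3 -m handwheel '[[0,-0.005,-0.002,0.05,0]]' >/dev/null;  python3 q.py
```

```text
24.05 [ 2.3310e+01  4.4720e+01  7.0620e+01  1.3042e+02  1.1000e-01 -8.1950e+01] [0.5865 0.2533 0.3021] [-178.03  -14.39 -165.01] [ 0.3 -0.7 -0.5] 0.0857
24.25 [ 2.3430e+01  3.9840e+01  7.0740e+01  1.3047e+02  1.0000e-01 -8.1950e+01] [0.5727 0.2488 0.3566] [-178.74   -9.5  -164.73] [ 0.3 -0.6  1. ] 0.0854
```

```bash

python3 -m handwheel '[[0,-0.005,-0.002,0.05,0]]' >/dev/null
python3 -m handwheel '[[0,-0.005,-0.002,0.05,0]]' >/dev/null;  python3 q.py
python3 -m handwheel '[[0,-0.005,-0.002,0.05,0]]' >/dev/null;  python3 q.py
```

```text
24.45 [ 2.3550e+01  3.5030e+01  7.0750e+01  1.3047e+02  8.0000e-02 -8.1960e+01] [0.5551 0.2423 0.4083] [-179.41   -4.73 -164.52] [ 0.8 -0.5  0. ] 0.0852
24.55 [ 2.3600e+01  3.2670e+01  7.0750e+01  1.3047e+02  7.0000e-02 -8.1960e+01] [0.545  0.2385 0.4331] [-179.73   -2.38 -164.44] [-0.1  0.2 -0.1] 0.0857
```

```bash

python3 -m handwheel '[[0,-0.005,-0.002,0.05,0]]' >/dev/null;  python3 q.py; python3 ori.py | head -1
```

```text
24.65 [ 2.3660e+01  3.0330e+01  7.0750e+01  1.3048e+02  6.0000e-02 -8.1970e+01] [0.5342 0.2343 0.4572] [ 1.7995e+02 -6.0000e-02 -1.6438e+02] [ 0.8 -0.4  0.1] 0.0852
tilt 0.1 az 158.5 x [-0.963 -0.269  0.001] y [-0.269  0.963  0.001] z [-0.001  0.001 -1.   ]
```

Tool is vertical again. On to the divider.

```bash

python3 -m handwheel '[[0,-0.01,0.02,-0.04,-2],[0,-0.02,0.04,-0.08,-4],[0,-0.03,0.06,-0.12,-6],[0,-0.04,0.08,-0.16,-8],[0,-0.05,0.1,-0.2,-8.6]]' 40 >/dev/null; python3 q.py
python3 -m handwheel '[[0,-0.004,0.011,-0.04,0],[0,-0.008,0.022,-0.075,0],[0,-0.008,0.022,-0.087,0],[0,-0.008,0.022,-0.087,0]]' 40 >/dev/null; python3 q.py
python3 - <<'E'
from h import *
c=viewer.camera('top'); crop(c,80,200,240,340,5,'t17.png')
c=viewer.camera('side'); crop(c,150,130,310,270,5,'s17.png')
E
```

```text
25.15 [ 3.3410e+01  1.1490e+01  2.3020e+01  1.0136e+02  6.0000e-02 -6.3570e+01] [0.4891 0.3229 0.2814] [ 1.7987e+02  1.2000e-01 -1.7303e+02] [1.  0.5 0.4] 0.0853
25.55 [ 3.563e+01  9.980e+00  1.149e+01  9.141e+01  4.000e-02 -6.140e+01] [0.4804 0.3445 0.1942] [ 1.7992e+02  7.0000e-02 -1.7297e+02] [0.3 0.5 0.5] 0.0853
```

View pics/t17.png

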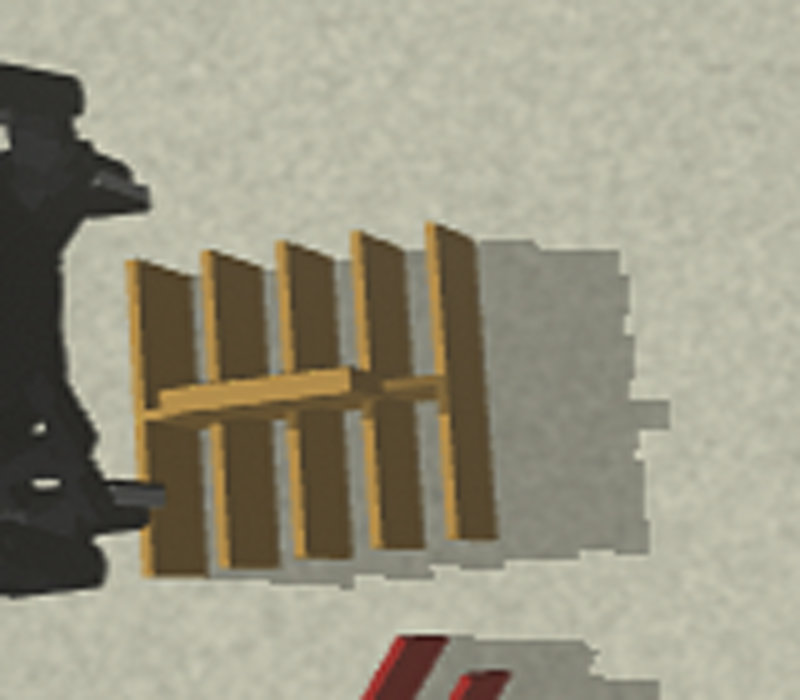

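View pics/s17.png

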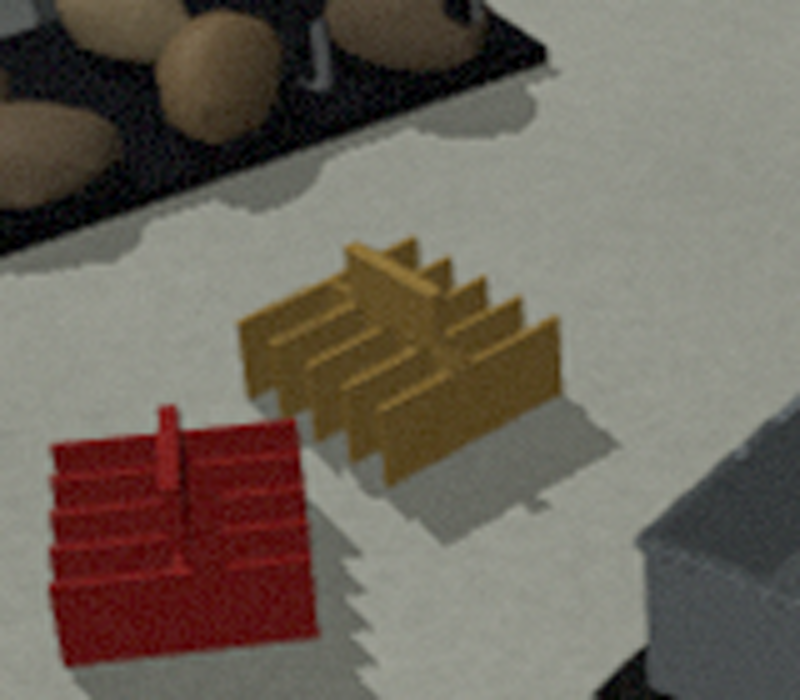

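```bash

python3 -m handwheel '[[0,-0.0036,0.012,-0.04,0],[0,-0.0036,0.012,-0.08,0],[0,-0.0036,0.012,-0.115,0],[0,-0.0036,0.012,-0.138,0],[0,-0.0036,0.012,-0.141,0]]' 40 >/dev/null; python3 q.py
python3 - <<'E'
from h import *
c=viewer.camera('side'); crop(c,150,130,310,270,5,'s18.png')
E
```

```text
26.15 [ 3.666e+01  1.124e+01 -2.450e+00  7.608e+01  3.000e-02 -6.027e+01] [0.4782 0.3561 0.055 ] [ 179.86    0.18 -173.07] [-0.7 -0.  -0.6] 0.0859
```

View pics/s18.png

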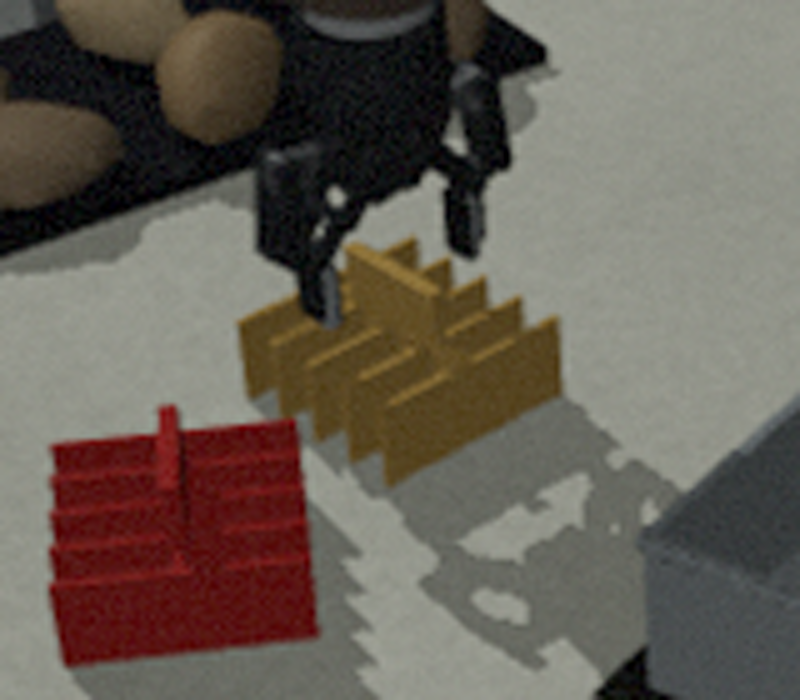

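Jaws straddle the grip, so I'll close in.

```bash

python3 -m handwheel '[[0.5,-0.001,0,-0.001,0],[0.8,-0.001,0,-0.001,0],[1,-0.001,0,-0.001,0],[1,-0.001,0,-0.001,0],[1,-0.001,0,-0.001,0]]' 50 >/dev/null; python3 q.py
python3 -m handwheel '[[1,0,0,0,0],[1,0,0,0,0],[1,0,0,0.003,0]]' 60 >/dev/null; python3 q.py
```

```text
26.7 [ 3.672e+01  1.109e+01 -2.530e+00  7.601e+01  3.000e-02 -6.021e+01] [0.4779 0.3566 0.0559] [ 179.79    0.3  -173.07] [-0.8  0.5 -0.3] 0.0122
27.0 [ 3.672e+01  1.105e+01 -2.300e+00  7.635e+01  3.000e-02 -6.021e+01] [0.4776 0.3564 0.0584] [ 179.82    0.25 -173.07] [ 0.5  0.1 -2.1] 0.0087
```

```bash

python3 -m handwheel '[[1,0,0,0.015,0],[1,0,0,0.04,0],[1,0,0,0.08,0],[1,0,0,0.12,0],[1,0,0,0.15,0]]' 60 >/dev/null; python3 q.py
python3 - <<'E'
from h import *
c=viewer.camera('side'); crop(c,130,90,310,250,4.4,'s19.png')
c=viewer.camera('top'); crop(c,220,180,420,330,4,'t19.png')
E
```

```text
27.5 [ 3.672e+01  1.057e+01  1.416e+01  9.314e+01  3.000e-02 -6.021e+01] [0.4776 0.3565 0.2123] [ 179.75    0.39 -173.06] [ 0.3  0.8 -2.8] 0.0091
```

View pics/s19.png

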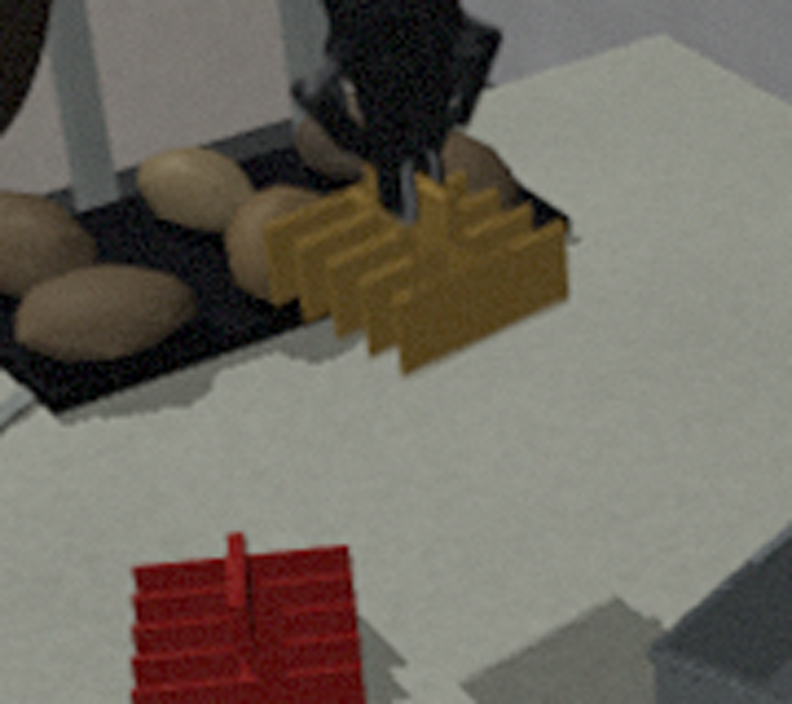

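View pics/t19.png

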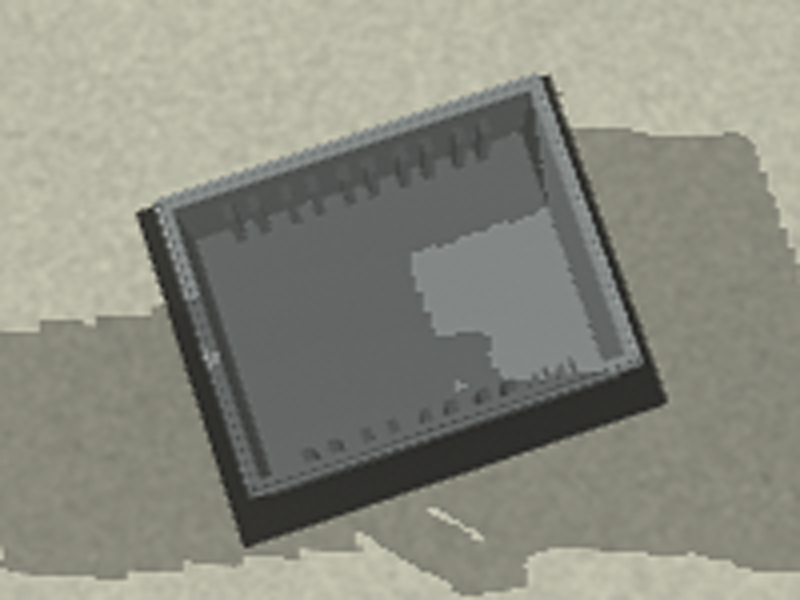

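```bash
python3 - <<'E'
from h import *
c=viewer.camera('top'); crop(c,245,185,345,260,8,'ta.png'); crop(c,295,250,395,325,8,'tb.png')
c=viewer.camera('side'); crop(c,270,200,390,300,6.5,'sa.png')
E
```

```text
(no output)
```

View pics/ta.png

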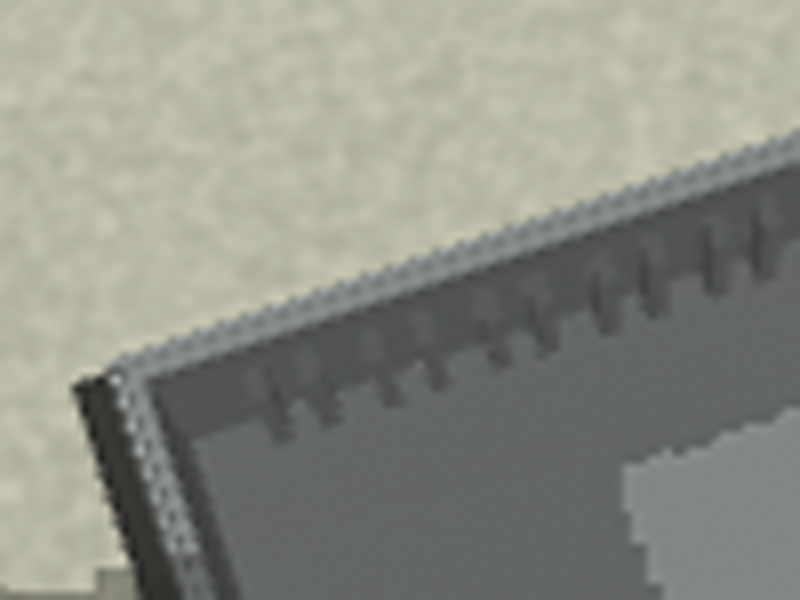

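View pics/tb.png

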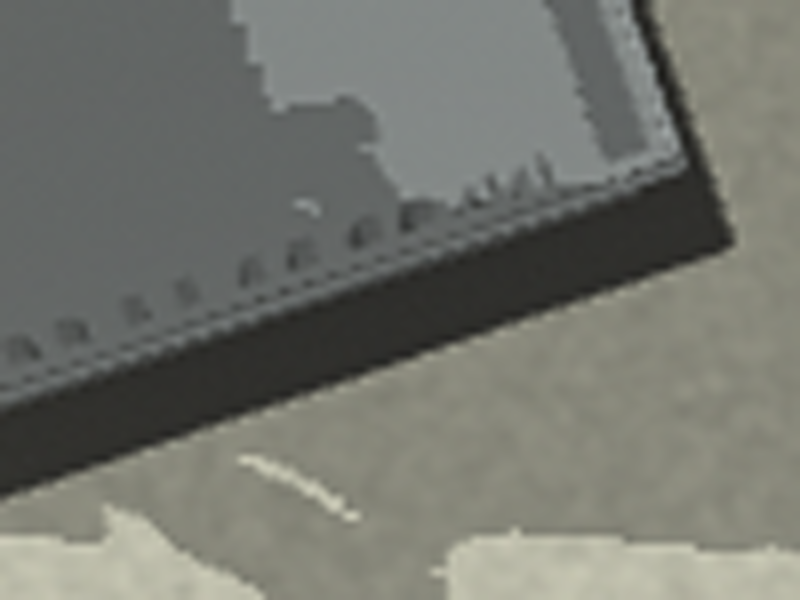

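View pics/sa.png

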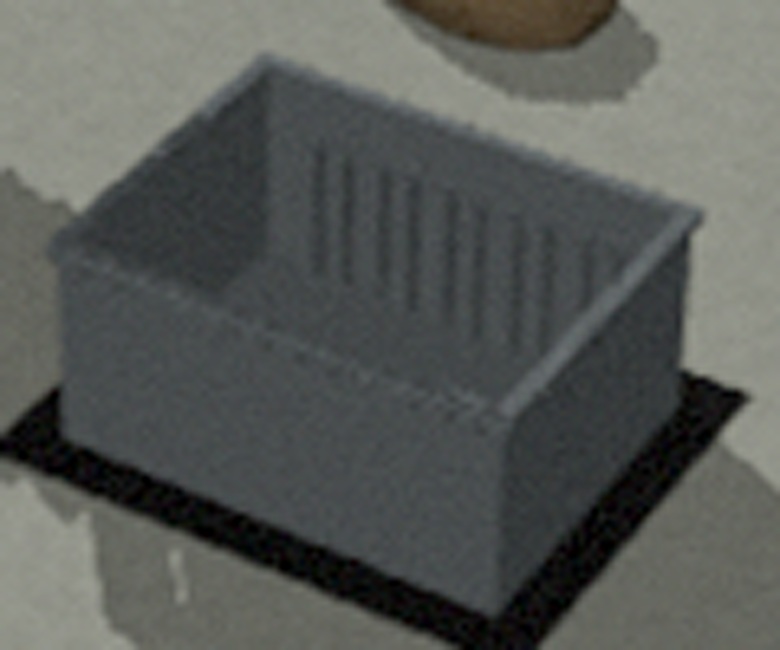

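```bash
cat > tub.py <<'E'
from poses import *
t=viewer.camera('top'); s=viewer.camera('side')
m=[(-.093,.071),(.093,.071),(.093,-.071),(-.093,-.071)]
print(fit(t,[(259,231),(356.2,199.5),(381.2,270.6),(282.5,304.2)],m,.09,[.527,.014,-1.24]))
print(fit(s,[(311.2,208.5),(378,233.1),(347.7,263.8),(278,236.9)],m,.09,[.527,.014,-1.24]))
E
python3 tub.py
```

```text
(array([0.52614902, 0.01491675]), np.float64(-71.3216191180473), np.float64(1.2326542246775887))
(array([0.53096505, 0.01550354]), np.float64(-71.71753289272661), np.float64(1.4859313856505878))
```

```bash

python3 -m handwheel '[[1,0.005,-0.03,0,1.2],[1,0.011,-0.075,0,2.6],[1,0.018,-0.12,0,4],[1,0.024,-0.165,0,5.5],[1,0.03,-0.21,0,7]]' 60 >/dev/null; python3 q.py
python3 -m handwheel '[[1,0.006,-0.04,0,1.5],[1,0.012,-0.08,0,3],[1,0.017,-0.115,0,4.2],[1,0.02,-0.131,-0.01,4.7],[1,0.02,-0.131,-0.02,4.7]]' 60 >/dev/null; python3 q.py
```

```text
28.3 [ 15.84   1.27   3.35  92.06   0.11 -88.17] [0.5064 0.1443 0.2056] [ 1.7989e+02  1.0000e-02 -1.6598e+02] [ 1.6  0.2 -2.2] 0.0087
28.8 [ 1.1700e+00  1.1200e+00  7.9000e-01  8.9810e+01  9.0000e-02 -1.0738e+02] [0.5261 0.0112 0.1839] [ 1.7988e+02 -1.0000e-01 -1.6144e+02] [-0.6  0.2 -1.7] 0.0089
```

```bash

python3 -m handwheel '[[1,0.0014,0.0036,-0.01,0],[1,0.0014,0.0036,-0.02,0],[1,0.0014,0.0036,-0.03,0],[1,0.0014,0.0036,-0.03,0]]' 60 >/dev/null; python3 q.py
python3 - <<'E'
from h import *
c=viewer.camera('top'); crop(c,240,180,400,320,5,'t20.png')
c=viewer.camera('side'); crop(c,250,150,410,290,5,'s20.png')
E
```

```text
29.2 [ 1.6400e+00  1.2200e+00 -2.6200e+00  8.6440e+01  9.0000e-02 -1.0698e+02] [0.5266 0.0156 0.152 ] [ 179.83   -0.24 -161.38] [-0.2  0.6 -2.2] 0.0087
```

View pics/t20.png

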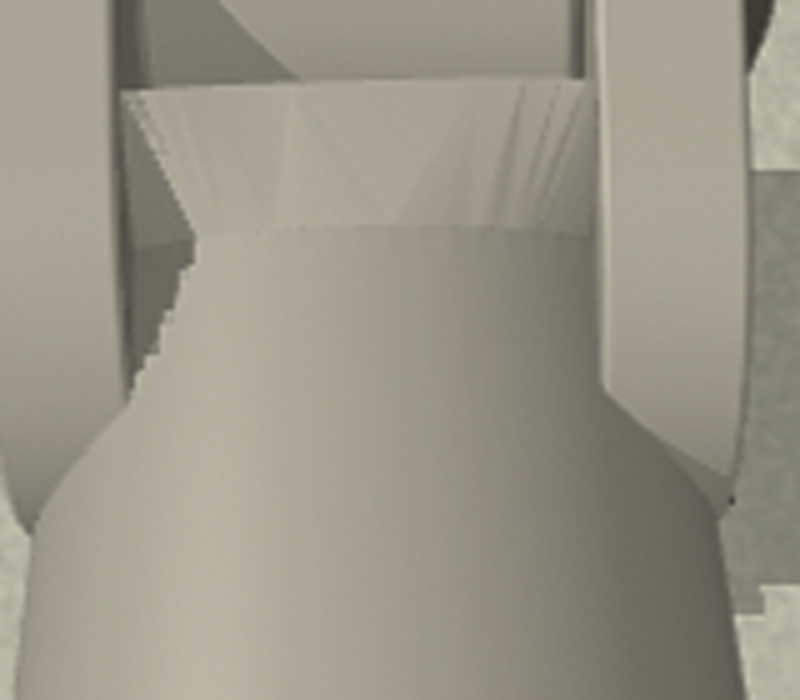

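View pics/s20.png

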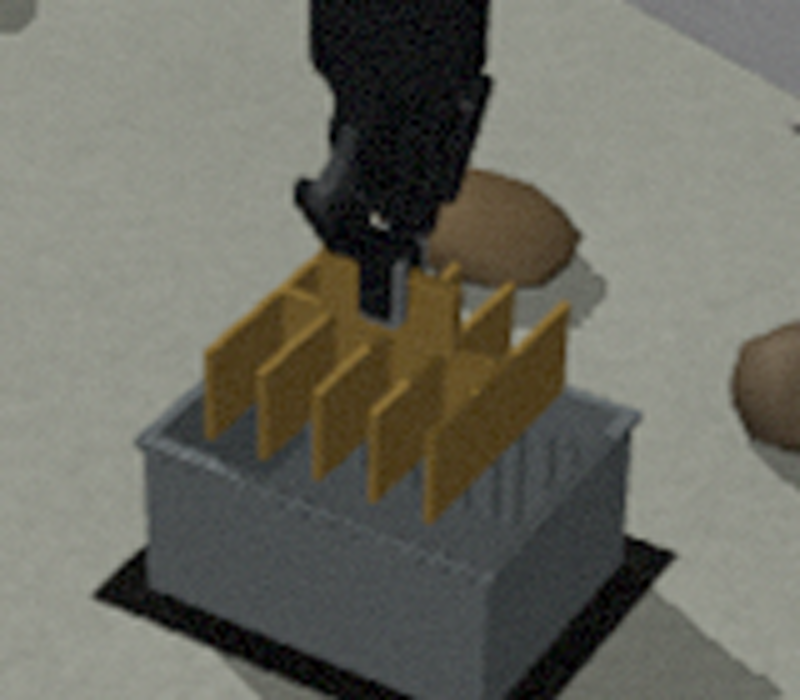

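```bash
python3 - <<'E'
from h import *
c=viewer.camera('side'); crop(c,285,195,370,260,9.4,'s21.png')
E
```

```text
(no output)
```

View pics/s21.png

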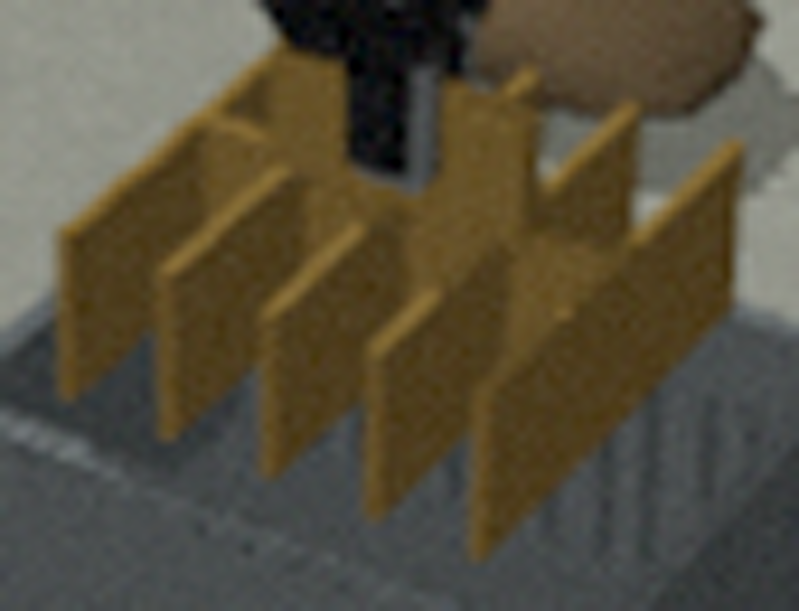

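```bash
python3 - <<'E'
from poses import *
s=viewer.camera('side')
xs=[-.057,-.0285,0,.0285,.057]
P=[(x,-.06,0) for x in xs]+[(x,-.06,.048) for x in xs]+[(.059,.06,.048),(.059,.06,0)]
px=np.array([(68,400),(167,438),(268,477),(375,520),(480,560),(68,235),(168,272),(268,312),(377,352),(482,390),(742,145),(732,302)])/9.4+[285,195]
P=np.array(P)
def W(p):
    return R.from_euler('z',p[3]).apply(P)+p[:3]
r=least_squares(lambda p:(w2pix(s,W(p))-px).ravel(),[.526,.015,.096,-1.24],loss='soft_l1')
print(r.x[:3],np.degrees(r.x[3]),(w2pix(s,W(r.x))-px).round(1).tolist(),get_obs()['ee_pos'])
E
```

```text
[0.53254737 0.01968873 0.09351874] -71.12917694738603 [[0.1, -0.1], [0.2, -0.0], [0.2, 0.0], [-0.2, -0.3], [-0.2, -0.2], [-0.3, 0.1], [-0.1, 0.2], [0.2, 0.1], [-0.1, 0.0], [0.1, 0.2], [0.1, -0.3], [0.1, 0.1]] [0.5277045  0.01512879 0.15449266]
```

```bash
python3 - <<'E'
from poses import *
s=viewer.camera('side')
m=[(-.093,.071),(.093,.071),(.093,-.071),(-.093,-.071)]
px=[(311.2,208.5),(378,233.1),(347.7,263.8),(278,236.9)]
for z in (.085,.088,.09): print(z,fit(s,px,m,z,[.527,.014,-1.24]))
xs=[-.057,-.0285,0,.0285,.057]
P=np.array([(x,-.06,0) for x in xs]+[(x,-.06,.048) for x in xs]+[(.059,.06,.048),(.059,.06,0)])
px=np.array([(68,400),(167,438),(268,477),(375,520),(480,560),(68,235),(168,272),(268,312),(377,352),(482,390),(742,145),(732,302)])/9.4+[285,195]
for z in (.0935,.0965,.0985):
    W=lambda p:R.from_euler('z',p[2]).apply(P)+[p[0],p[1],z]
    r=least_squares(lambda p:(w2pix(s,W(p))-px).ravel(),[.526,.015,-1.24],loss='soft_l1'); print(z,r.x[:2],np.degrees(r.x[2]),np.abs(r.fun).max())
E
```

```text
0.085 (array([0.53524411, 0.02046151]), np.float64(-71.67537549969694), np.float64(1.32787824754746))
0.088 (array([0.53267656, 0.01748658]), np.float64(-71.70060039632513), np.float64(1.4225142802862365))
0.09 (array([0.53096505, 0.01550354]), np.float64(-71.71753289272661), np.float64(1.4859313856505878))
0.0935 [0.53256354 0.01970778] -71.12941118857191 0.33406622051830936
0.0965 [0.52997685 0.01666037] -71.09214576457072 0.4535881934893382
0.0985 [0.52825422 0.01462893] -71.06823610172428 0.5332811494899943
```

```bash

python3 -m handwheel '[[1,0.001,0,-0.01,-0.2],[1,0.001,0,-0.02,-0.2],[1,0.001,0,-0.025,-0.2],[1,0.001,0,-0.025,-0.2]]' 60 >/dev/null; python3 q.py
python3 - <<'E'
from h import *
c=viewer.camera('side'); crop(c,285,195,370,260,9.4,'s22.png')
E
```

```text
29.85 [ 1.570e+00  1.390e+00 -5.080e+00  8.373e+01  9.000e-02 -1.068e+02] [0.5281 0.015  0.1281] [ 1.7985e+02 -1.6000e-01 -1.6163e+02] [-0.2  0.2 -1.5] 0.009
```

View pics/s22.png

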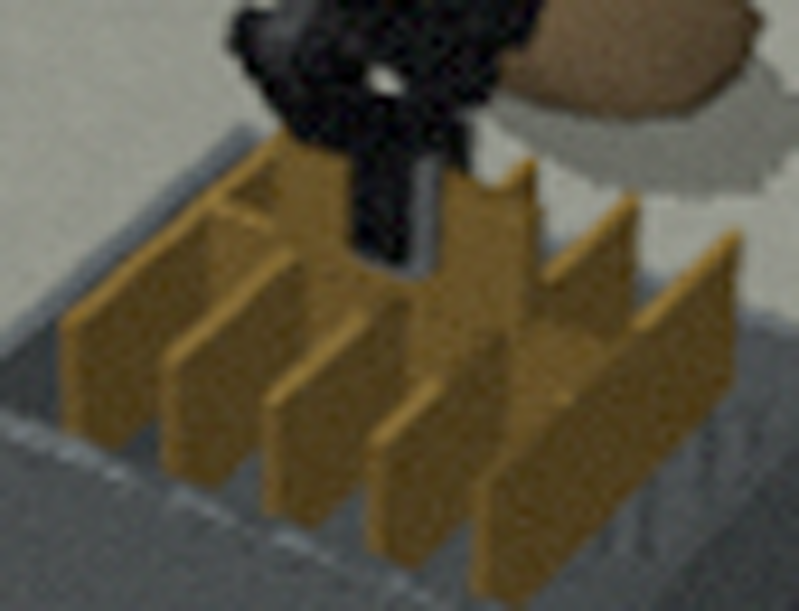

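```bash

python3 -m handwheel '[[1,0,0,-0.003,0],[1,0,0,-0.006,0],[1,0,0,-0.009,0],[1,0,0,-0.012,0],[1,0,0,-0.014,0]]' 60 >/dev/null; python3 q.py
python3 - <<'E'
from h import *
c=viewer.camera('side'); crop(c,285,195,370,260,9.4,'s23.png')
E
```

```text
30.4 [ 1.570e+00  1.480e+00 -6.480e+00  8.219e+01  9.000e-02 -1.068e+02] [0.5283 0.015  0.1145] [ 1.7987e+02 -1.2000e-01 -1.6163e+02] [ 0.   0.7 -1.2] 0.0091
```

View pics/s23.png

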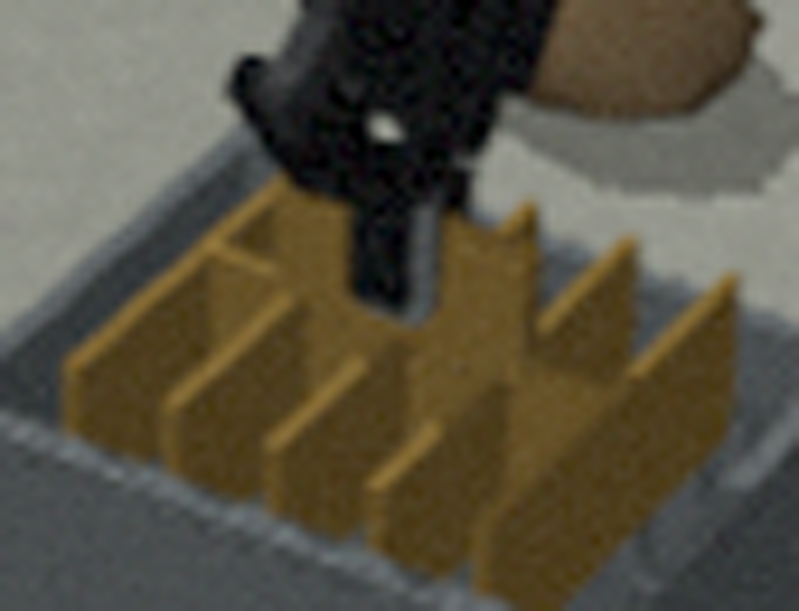

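```bash

python3 -m handwheel '[[1,0,0,-0.008,0],[1,0,0,-0.016,0],[1,0,0,-0.024,0],[1,0,0,-0.032,0],[1,0,0,-0.038,0]]' 60 >/dev/null; python3 q.py
python3 -m handwheel '[[1,0,0,-0.004,0],[1,0,0,-0.008,0],[1,0,0,-0.011,0],[1,0,0,-0.013,0]]' 60 >/dev/null; python3 q.py
```

```text
30.95 [ 1.5800e+00  2.0700e+00 -1.0240e+01  7.7910e+01  9.0000e-02 -1.0679e+02] [0.5279 0.015  0.0752] [ 179.85   -0.19 -161.63] [ 0.3  0.2 -2.2] 0.0089
31.35 [ 1.5700e+00  2.3600e+00 -1.1410e+01  7.6450e+01  9.0000e-02 -1.0679e+02] [0.5279 0.0149 0.062 ] [ 179.85   -0.18 -161.63] [ 1.1 -0.1 -2. ] 0.0086
```

```bash

python3 -m handwheel '[[1,0,0,-0.001,0],[1,0,0,-0.002,0],[1,0,0,-0.003,0]]' 60 >/dev/null; python3 q.py
python3 -m handwheel '[[1,0,0,0,0]]' 60 >/dev/null; python3 q.py
python3 - <<'E'
from h import *
c=viewer.camera('side'); crop(c,270,180,390,280,6.5,'s24.png')
E
```

```text
31.65 [ 1.5700e+00  2.3900e+00 -1.1630e+01  7.6170e+01  9.0000e-02 -1.0679e+02] [0.5279 0.0149 0.0598] [ 1.7986e+02 -1.6000e-01 -1.6163e+02] [-6.8 -0.6 11.4] 0.0088
31.75 [ 1.570e+00  2.360e+00 -1.161e+01  7.618e+01  9.000e-02 -1.068e+02] [0.5281 0.0149 0.0602] [ 1.7987e+02 -1.3000e-01 -1.6163e+02] [-0.3  0.1 -1.9] 0.0086
```

View pics/s24.png

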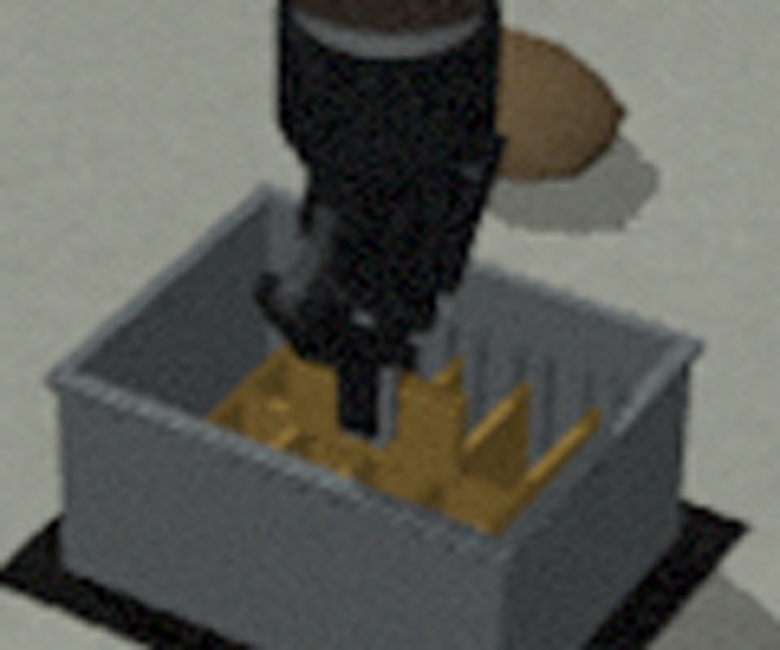

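Floor contact at exactly the expected height, with all vanes in their slots. I'll open part way (the ribs limit it) and retreat.

```bash

python3 -m handwheel '[[0.85,0,0,-0.0005,0],[0.75,0,0,-0.0005,0],[0.7,0,0,-0.0005,0],[0.7,0,0,-0.0005,0]]' 20 >/dev/null; python3 q.py
python3 -m handwheel '[[0.7,0,0,0.01,0],[0.7,0,0,0.03,0],[0.7,0,0,0.07,0],[0.7,0,0,0.11,0],[0.7,0,0,0.15,0]]' 20 >/dev/null; python3 q.py
python3 -m handwheel '[[0.7,-0.03,0.03,0.03,0],[0.7,-0.06,0.06,0.06,0],[0.7,-0.1,0.09,0.08,0],[0.7,-0.14,0.12,0.1,0],[0.7,-0.16,0.15,0.1,0]]' 20 >/dev/null; python3 q.py
python3 - <<'E'
from h import *
c=viewer.camera('top'); crop(c,240,180,400,320,5,'t25.png'); cv2.imwrite('pics/t25f.png',c['color'])
c=viewer.camera('side'); crop(c,270,180,390,280,6.5,'s25.png')
E
```

```text
32.2 [ 1.5700e+00  2.3800e+00 -1.1650e+01  7.6120e+01  8.0000e-02 -1.0679e+02] [0.5282 0.0149 0.0597] [ 1.7988e+02 -1.2000e-01 -1.6163e+02] [ 0.1 -0.1 -0.5] 0.0259
32.7 [ 1.570e+00  1.710e+00  4.520e+00  9.292e+01  9.000e-02 -1.068e+02] [0.5279 0.0149 0.2121] [ 1.7988e+02 -8.0000e-02 -1.6163e+02] [-0.  -0.4  0.2] 0.0255
33.2 [ 24.19 -12.3    3.28 105.41   0.12 -84.1 ] [0.3663 0.1652 0.3153] [ 1.7987e+02  1.6000e-01 -1.6171e+02] [0.3 0.5 0.2] 0.0259
```

View pics/t25f.png

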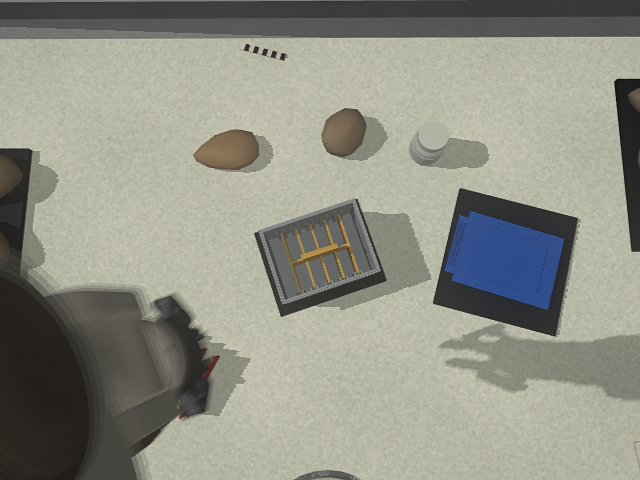

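View pics/s25.png

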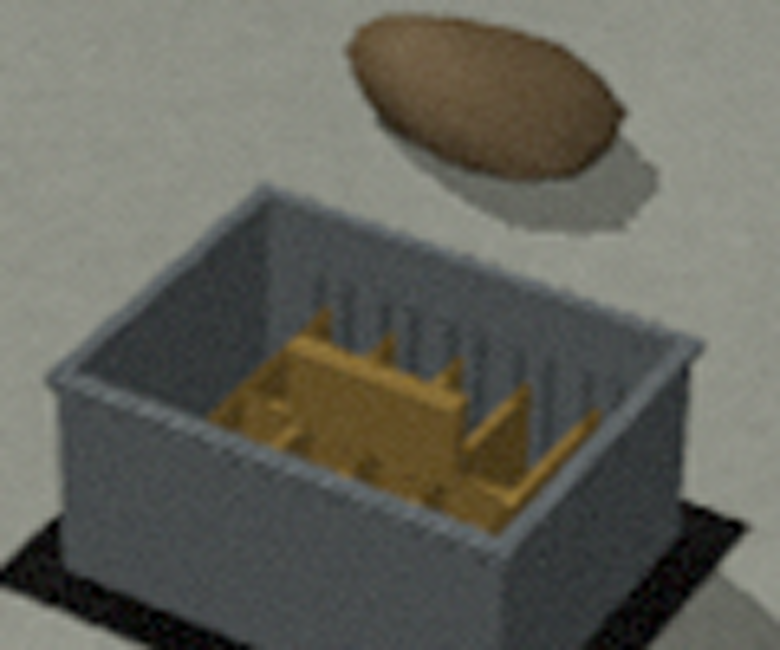

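View pics/t25.png

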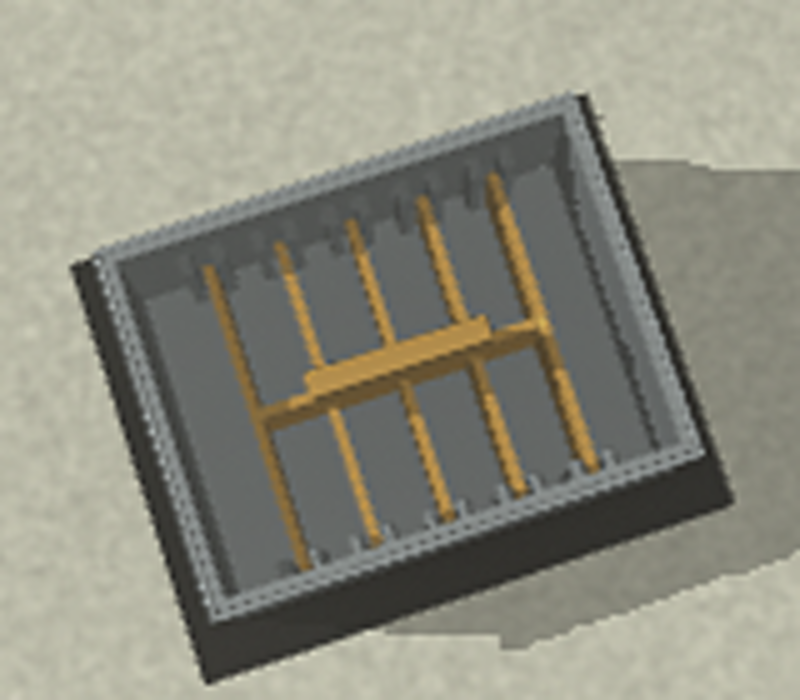

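```bash
python3 - <<'E'
import cv2
a=cv2.imread('pics/t25f.png'); cv2.imwrite('pics/t26.png',cv2.resize(a[170:350,420:600],None,fx=3.3,fy=3.3,interpolation=cv2.INTER_CUBIC))
E
```

```text
(no output)
```

View pics/t26.png

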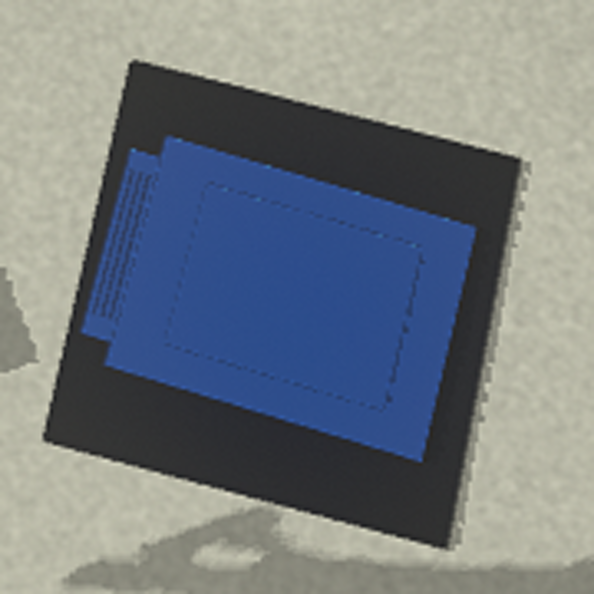

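All five vanes sit between their rib pairs, and the lid lies flat and whole on the mat. The stones and jar are at their original pixels. I'll hand in.

```bash
python3 -m handwheel '[[0.7,0,0,0,0],[0.7,0,0,0,0]]' >/dev/null; python3 q.py; python3 -c "
from workcell import job_done; print(job_done())"
```

```text
33.5 [ 24.54 -12.32   3.27 105.38   0.18 -84.14] [0.3653 0.1678 0.3153] [ 179.8     0.18 -161.31] [ 1.3 -0.8  0.6] 0.0256
the job is handed in; nothing more can be done
None
```

The job is done and handed in at 33.5 s of the 72 s allowed; `job_done()` gave no verdict.

**Lid:** The moves carry no tilt command, so I tilted the tool about 42° by asking for out-of-reach poses. I hooked a fingertip under the lip, tipped the lid up to about 47°, pinched it and lifted it off. On the mat I set its far edge down first, then lowered the lip on the fingertip until the lid lay flat. The last top view shows the whole lid on the mat, right way up.

**Divider:** I brought the tool back to vertical, took the divider by its grip and lowered it slowly. There was no contact force on passing the rib tops. The floor was touched with the tool tip at 59.8 mm (60 mm expected), and I let go only then. The final pictures show all five vanes between their rib pairs.

**Other objects:** The axe, cobble and jar are at the same places in the top picture as at the start. I did not touch the red look-alike; the open hand finished well above it, touching nothing.

**Checks that disagreed:**
- **Cameras:** For the divider's place across the tub, the two cameras differed by about 3 mm. This was within the play, so I shifted it about 1 mm toward the side camera's reading.
- **Joint ranges:** Forcing the tilt ran joints 3 and 4 right up to their limits (joint 4 read 130.51° against 130.52°). No reading was past a limit.

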